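# Unclip the transport carrier, load the sample jars and shut it

## Task

Pack the sample jars into the transport carrier: first move the amber bottle off the carrier's ledge and stand it on the round blue mat, then slide the forked wedge along the ledge fully under the yellow spring clip, so that it spreads and rides up over the thick part of the rod (do not touch the clip with the gripper before that), and only then lift the clip off the wedge and lay it in the white dish. Lay the wedge back flat on the green tool mat, take the lid off, stand every sample jar that is there upright in the carrier, and put the lid back on, fully home round the rod. Leave the green spray bottle, the brown reagent bottle and the stapler alone.

Things in the scene. Friction and masses are not known exactly. Their poses are not given: they have to be found in the camera images.
- carrier: fixed blue open box, outside 190 (x) by 210 (y) by 82 mm high, walls and floor 5 mm. Origin: centre of its underside, z up. On its -y side a grey ledge, x = -55 to 55 mm: from y = -105 to -155 it is 82 mm high (the lid's tab lies there), from y = -155 to -255 its flat top is at z = 89, 1 mm above the lid's top face. The wedge slides along it towards the carrier's +y.
- rod_seat (a point): on the axis of the fixed upright steel rod, carrier (0, -130, 95) mm, axes of the carrier: top of the rod's flange (22 mm in diameter, z = 82 to 95), on which the clip sits, so its underside is 6 mm above the ledge. Above it a neck 12 mm in diameter, 6 mm high, widening over 8 mm to a thick part 18 mm in diameter, then tapering to a thin stem 9 mm in diameter; top 36 mm above this point.
- clip_mid (a point): yellow E-shaped spring clip, 64 (x) by 40 (y = -22 to 18 from here) by 6 mm, 0.08 kg; two sprung steel jaws (4 to 7 N each) grip the rod's neck. Point on the rod's axis while on the rod, 3 mm above the clip's underside; axes then as the carrier. Side rails at |x| = 19 to 31 mm and a back bar at y = -22 to -13 ride up the wedge's tines. After 17 mm of lift the jaws are past the rod's thick part.
- clip_tab (a point): in the clip's upright pull tab, 30 mm (clip's x) by 10 mm (y), standing on the back bar from 6 to 42 mm above the clip's underside. This point is 30 mm above the underside, 17 mm to -y of clip_mid; same axes.
- wedge_grip (a point): forked orange wedge, 160 mm long (tips to its +x), 62 wide, flat underside, 0.15 kg. Point in its black grip (28 mm across y, 36 along x, 24 to 60 mm above the underside), 42 mm above the underside, 140 mm behind the tips. Two tines at |y| = 16 to 31 mm, the slot between them ends 30 mm ahead of here; 2 mm thick at the tips, rising evenly over 70 mm to a level top 24 mm high.
- wedge_seat (a point): on the wedge's axis, at its level top (24 mm above the underside), 47.5 mm ahead of wedge_grip; same axes. When this point is on the rod's axis and the underside on the ledge, the wedge is fully in: the clip rests on its level top, loose round the rod's thin stem (lift it straight up), and the wedge may be let go, it stays lying on ledge and lid. Pushing in takes about 5 N.
- tool_mat: fixed green mat, 110 (x) by 190 (y) by 3 mm; origin at the centre of its underside. The wedge starts on it and goes back on it: its middle over the mat.
- bottle_mid (a point): amber glass bottle with a paper label: body 50 mm in diameter to 80 mm above its underside, white cap 29 mm in diameter from 88 to 120 mm; 0.22 kg. It starts on the ledge in the wedge's way. The point is at its centre, 60 mm above its underside.
- bottle_mat: fixed round blue mat, 90 mm in diameter, 3 mm thick; origin at the centre of its underside. May be on the robot's right or left.
- dish: fixed white open dish, outside 120 by 120 by 24 mm, walls and floor 4 mm; origin at the centre of its underside. May be on the robot's right or left.
- lid_grip (a point): loose aluminium lid, 0.35 kg: plate 190 (x) by 210 (y) by 6 mm, a lip 8 mm deep under it, 4 mm inside the carrier's walls; on its -y side a tab reaching 43 mm out with an open notch 36 mm wide for the rod. Point in the black grip ridge (16 mm across x, 70 along y, 32 high), 20 mm above the plate's top, 15 mm to +y of its centre. In place: axes as carrier, point at carrier (0, 15, 108) mm.
- jarA_mid (a point): screw-top sample jar with an amber filling and a white cap: body 46 mm in diameter, 36 mm high, with a cap 26 mm in diameter from 36 to 68 mm above its underside; 0.09 kg. The point is at its centre, 34 mm above its underside. May be absent (then None).
- jarB_mid (a point): screw-top sample jar with an amber filling and a green cap: body 46 mm in diameter, 36 mm high, with a cap 26 mm in diameter from 36 to 68 mm above its underside; 0.09 kg. The point is at its centre, 34 mm above its underside. May be absent (then None).
- jarC_mid (a point): screw-top sample jar with an amber filling and a yellow cap: body 46 mm in diameter, 36 mm high, with a cap 26 mm in diameter from 36 to 68 mm above its underside; 0.09 kg. The point is at its centre, 34 mm above its underside. May be absent (then None).
- jarD_mid (a point): screw-top sample jar with an amber filling and a blue cap: body 46 mm in diameter, 36 mm high, with a cap 26 mm in diameter from 36 to 68 mm above its underside; 0.09 kg. The point is at its centre, 34 mm above its underside. May be absent (then None).
- spray_mid (a point): bystander: green spray bottle, 60 mm in diameter, 170 mm high; the point is 85 mm above its underside. Leave it alone.
- reagent_mid (a point): bystander: brown reagent bottle with a red cap, 60 mm in diameter, 130 mm high; the point is 65 mm above its underside. Leave it alone.
- stapler_mid (a point): bystander: blue stapler 130 by 36 by 48 mm; the point is at its centre. Leave it alone.
Mind the look-alikes: they are no part of the job. Of the things like the dish, leave any that is red; of the rest the larger one is meant.

How it is judged:
By the outcome, as a careful person would: the job done as asked, in the order asked, and still so for the second after the job is handed in, with the robot touching nothing.
Of jarA, jarB, jarC, jarD only 2 to 3 are there at a start; the rules pass over those that are not, and their reading is None.
At some moment in a run one of jarA, jarB, jarC, jarD may be knocked a few centimetres aside while the robot is not near it.
It also fails if it takes over 210 s, if anything falls off the work surface, if the arm or the gripper's body presses on something with over 40 N, if the wrist force passes 120 N, or if a joint passes its speed limit or range.

## Robot

A 6-joint arm with a two-finger parallel gripper is mounted at the origin on the work surface. World frame = base frame: x ahead of the robot, y to its left, z up, the work surface at z = 0. Lengths are in mm, angles in rad, forces in N, time in s.
With the tool pointing down it reaches from about 350 to 975 mm from the base axis. Payload 7.1 kg.
Tool frame: the origin (TCP) lies midway between the tips of the shut fingers; the grasp point (between the pads) lies 19 mm behind it (ctrl.tcp_to_grasp is the distance from the TCP to the grasp point, in mm); z points along the fingers, y is the line along which they close (so a half turn about z gives the same grasp; the last joint's range is limited). The gripper opens to 88 mm and grips with 3 to 60 N. Pads are 20 mm wide; open, the fingers measure 115 mm over their backs; the gripper's body (75 mm by 178 mm) begins 61 mm behind the grasp point.
Start: joints at [1.293, 0.423, 1.63, -0, 1.089, -0.019], TCP at [159.919, 604.178, 199.875] pointing down, gripper open.
Joint ranges: [-3, 3], [-0.9, 2.11], [0.09, 2.58], [-1.31, 4.45], [0.11, 2.69], [-2.54, 2.54]. Speed limits (rad/s): [2.39, 2.39, 3.01, 3.14, 3.14, 3.14].

## Interface

Orientations are given as a rotation vector (axis times angle).
In Python, from workcell import get_obs, cams, ticket, boxes_of, ctrl gives the robot as it stands.
- The arm moves only by the shell command python3 -m creep 'ROWS' [OPENING]. ROWS is JSON, one flat list of numbers, 4 for each row, row after row: the shift along the world's x, y, z in m, then the turn about the world's z in rad. In form: [tx, ty, tz, spin, tx, ty, tz, spin, ...]. A call has 1 to 10 rows; each row is the pose to reach, as a shift and turn from the pose commanded when the call began; what a row does not reach only later rows make up. A row lasts 1/12 s, in which the tool goes at most 41.7 mm and 7.16 degrees, less where a joint would pass 70% of its speed; a pose out of reach is approached as far as the arm can. A call with a gripper value outside its range is refused whole. OPENING is the opening, from 0 (shut) to 1 (fully open), set as the call begins (- or left out, the last holds). The fingers move at their own pace and stop on an object; the grip force is fixed at half the most. Time passes only in rows, so rows that repeat a pose let the fingers close. It gives the time, the measured TCP pose, the force, the opening and the grip force at its end, in the units of the state.
- get_obs(): the state, without advancing time (a new reading comes with each control period).
- cams.get_image(name): name is "scene" or "top" or "wrist"; returns (picture, depth): 480x640x3 uint8, red, green, blue; 480x640 float32, mm along the optical axis (not along the pixel's ray), 0 where there is no reading.
- cams.get_calibration(name): a dict with "mtx" (3x3 intrinsics, pixels), "R" (3x3) and "t" (3): a world point X has camera coordinates R X + t; the wrist camera has in their place "mount" (4x4, takes a point from camera to tool coordinates, whose origin is the TCP and whose axes are the flange's). Camera axes: x right, y down, z forward; pixel columns grow to the right and rows downward; lengths in mm; the calibration is good to about 2 mm. A picture is of the moment at which its call begins: read the wrist's pose just before it. get_calibration takes no time and is no camera call.
- ticket.close_job(): hands the job in; it is judged then, once.
Trained networks look in the newest picture that a camera, given by its name, has taken for a name from the list of things; names that differ only in an ending like _2 or _b are one class to them, and where a whole thing is asked for, a point or a joint stands for the part that bears it (a point fixed in the world has none). Each returns a list of dicts, best first, with "score" (0 to 1); they miss things now and then, are a little off and sometimes report something else, mostly with a low value. They report only what shows in the picture. A call takes as long as a camera call. They do not tell look-alikes from the thing itself.
- boxes_of(camera, target): "centre" ([column, row] in pixels, amid what is visible of it).
The state is a dict: "t": time; "qpos": joint angles; "qvel": joint speeds; "joint_torque": joint torques, N m; "ee_pos": TCP position; "orientation": TCP orientation; "ft_force": force on the tool from outside, world axes, zero at the start; "moment": the same for the moment, N m; "width": finger opening in mm; "grasp_force": force on a finger pad.
Only numpy, scipy, OpenCV 4.12 (cv2) and the standard library are available. Lean on these libraries where they do the work, as an engineer would, in place of code of your own. Each camera call takes 0.05 s, during which the arm holds its last target. There are 200 camera calls.

## Working session

There is one attempt and no reset: what is moved stays moved. The work goes in short steps, Python scripts to look and compute and a shell command to move; the robot and the scene stay as the last step left them, time stands still between calls to the robot, and variables do not carry over. Pictures are saved under pics/ and viewed, at most 14 in all, crops included, and the job is handed in when it is done.

```bash
ls; mkdir -p pics
cat > h.py <<'E'
import numpy as np, cv2
from workcell import get_obs, cams, ticket, boxes_of, ctrl
from scipy.spatial.transform import Rotation as Ro
def snap(n):
    o=get_obs(); im,d=cams.get_image(n); c=cams.get_calibration(n); K=np.array(c["mtx"])
    if "mount" in c:
        M=np.array(c["mount"]); T=np.eye(4); T[:3,:3]=Ro.from_rotvec(o["orientation"]).as_matrix(); T[:3,3]=o["ee_pos"]
        W=T@M
    else:
        W=np.eye(4); R=np.array(c["R"]); W[:3,:3]=R.T; W[:3,3]=-R.T@np.array(c["t"])
    return im,d,K,W
def cloud(d,K,W):
    v,u=np.mgrid[:480,:640]; P=np.stack([(u-K[0,2])/K[0,0]*d,(v-K[1,2])/K[1,1]*d,d],-1)
    X=P@W[:3,:3].T+W[:3,3]; X[d<=0]=np.nan; return X
def save(f,im): cv2.imwrite("pics/"+f,im[:,:,::-1])
E
python3 - <<'E'
from h import *
names="carrier clip_mid clip_tab wedge_grip wedge_seat tool_mat bottle_mid bottle_mat dish lid_grip jarA_mid jarB_mid jarC_mid jarD_mid".split()
for n in ("scene","top"):
    im,d,K,W=snap(n); save(n+"0.png",im); X=cloud(d,K,W); np.save(n+"0.npy",X)
    np.save(n+"im.npy",im)
    print(n,"cam at",W[:3,3].round())
    for t in names:
        r=boxes_of(n,t)
        print(t,[(round(b["score"],2),np.round(b["centre"]).astype(int).tolist(),np.round(X[int(b["centre"][1]),int(b["centre"][0])]).tolist()) for b in r[:3]])
print(get_obs())
E
```

```text
pics
scene cam at [1301.  443.  960.]
carrier [(0.89, [314, 325], [720.0, 32.0, 69.0])]
clip_mid [(0.81, [316, 277], [631.0, -30.0, 104.0]), (0.23, [248, 210], [449.0, -410.0, 8.0]), (0.18, [319, 326], [720.0, 45.0, 71.0])]
clip_tab [(0.72, [318, 272], [623.0, -30.0, 118.0])]
wedge_grip [(0.75, [232, 244], [592.0, -341.0, 13.0])]
wedge_seat [(0.83, [234, 242], [583.0, -338.0, 11.0]), (0.23, [248, 258], [606.0, -271.0, 8.0])]
tool_mat [(0.66, [245, 256], [600.0, -284.0, 6.0]), (0.35, [301, 234], [471.0, -192.0, 39.0])]
bottle_mid [(0.7, [296, 254], [646.0, -76.0, 163.0])]
bottle_mat [(0.72, [447, 378], [625.0, 321.0, 1.0])]
dish [(0.92, [330, 197], [252.0, -250.0, 5.0]), (0.88, [265, 180], [300.0, -470.0, 6.0]), (0.56, [249, 208], [439.0, -411.0, 8.0])]
lid_grip [(0.84, [370, 313], [636.0, 123.0, 93.0])]
jarA_mid [(0.67, [348, 256], [469.0, -40.0, 41.0])]
jarB_mid []
jarC_mid [(0.83, [321, 244], [469.0, -127.0, 39.0])]
jarD_mid [(0.6, [303, 229], [469.0, -190.0, 56.0])]
top cam at [ 462.  -63. 1427.]
carrier [(0.95, [326, 223], [602.0, -65.0, 88.0])]
clip_mid [(0.6, [308, 215], [614.0
[... 838 characters left out ...]
, [461.0, -191.0, 69.0])]
{'t': 1.5, 'qpos': array([ 1.29298548e+00,  4.23111684e-01,  1.62987142e+00,  3.07561095e-05,
        1.08864293e+00, -1.89814929e-02]), 'qvel': array([-0.00056892, -0.00044185, -0.00033571,  0.00073047, -0.0001301 ,
        0.0013546 ]), 'joint_torque': array([-2.33369581e-03, -5.44582343e+01, -2.74023861e+01,  6.42137323e-02,
        1.72117021e-02, -5.20689625e-08]), 'ee_pos': array([159.91956092, 604.17991401, 199.87901188]), 'orientation': array([-4.05452378e-01, -3.11528689e+00,  4.55302320e-05]), 'ft_force': array([-0.31760203,  0.30215537,  0.53865925]), 'moment': array([-0.0408938 , -0.01593699,  0.02333126]), 'grasp_force': 0.0, 'width': 88.08907769139638}
```

View pics/top0.png

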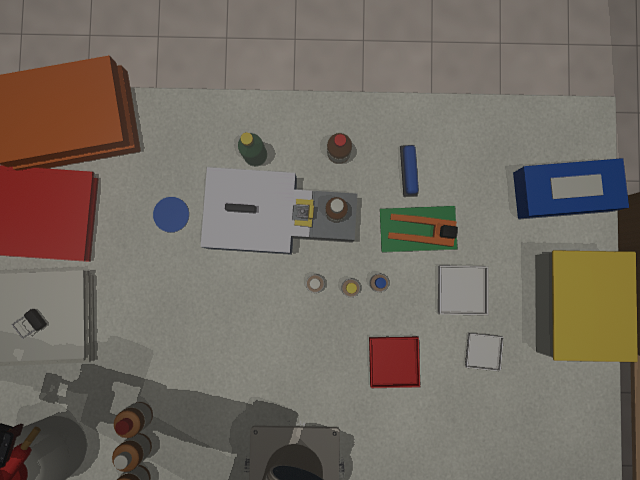

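View pics/scene0.png

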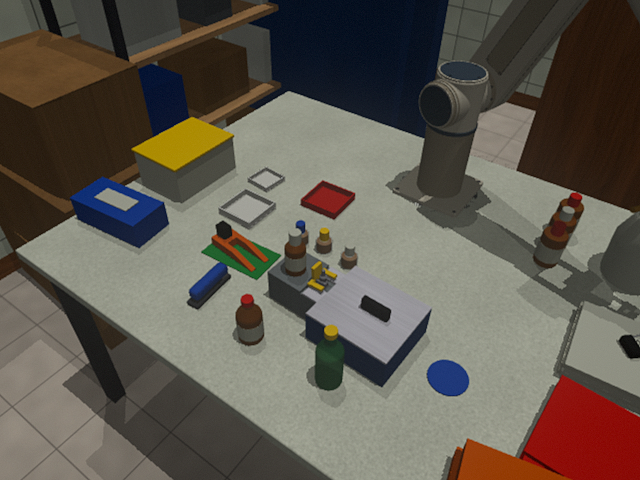

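The top view shows the carrier at (250,210), with the ledge to the image's right (-y) holding the clip at (303,212) and the amber bottle at (337,208). The wedge is on the green mat at (420,230), with its tips toward +y. Jars A, C and D are at (316,283), (351,288) and (380,283), and jar B is absent. The blue mat is at (171,214). The larger white dish is at (462,289). The smaller white one and the red one are decoys.

Run:
```python
from h import *
X=np.load("top0.npy"); im=np.load("topim.npy"); hsv=cv2.cvtColor(im,cv2.COLOR_RGB2HSV)
H,S,V=[hsv[...,i].astype(int) for i in range(3)]
def reg(u0,u1,v0,v1):
    m=np.zeros((480,640),bool); m[v0:v1,u0:u1]=1; return m
def rect(m,name):
    P=X[m]; P=P[~np.isnan(P[:,0])]; r=cv2.minAreaRect(P[:,:2].astype(np.float32))
    print(name,len(P),"mean",P.mean(0).round(1),"rect",np.round(r[0],1),np.round(r[1],1),round(r[2],2),"zmed",np.median(P[:,2]).round(1))
Z=np.nan_to_num(X[...,2])
rect(reg(195,298,160,258)&(abs(Z-88)<6)&(S<60)&(V>90),"lidplate")
rect(reg(220,265,195,220)&(Z>105),"lidgrip")
rect(reg(298,365,180,250)&(abs(Z-89)<5),"ledge")
rect(reg(320,355,190,225)&(Z>190),"botcap")
rect(reg(285,320,195,235)&(Z>100)&(H>18)&(H<35)&(S>120),"clip")
rect(reg(285,320,195,235)&(Z>124),"cliptop")
rect(reg(385,465,205,252)&(H<15)&(S>120)&(V>80),"wedge")
rect(reg(430,465,215,248)&(Z>45),"wgrip")
rect(reg(375,465,200,256)&(H>45)&(H<80)&(S>90),"tmat")
rect(reg(145,195,190,240)&(H>100)&(S>100),"bmat")
rect(reg(435,490,262,317)&(Z>12),"dish")
rect(reg(435,490,262,317)&(V>140)&(S<40),"dishc")
for n,c in dict(A=(316,283),C=(351,288),D=(380,283)).items():
    rect(reg(c[0]-12,c[0]+12,c[1]-12,c[1]+12)&(Z>58),"jar"+n)
for n,c in dict(spray=(250,147),reag=(339,147),stap=(409,170)).items():
    rect(reg(c[0]-18,c[0]+18,c[1]-28,c[1]+28)&(Z>25),n)
```

```text
lidplate 6766 mean [627.2 116.6  88.7] rect [627.9 113.2] [225.6 190.3] 87.47 zmed 88.8
lidgrip 228 mean [627.6 133.5 120. ] rect [628.1 134.2] [69.1 16.5] 87.41 zmed 120.5
ledge 1710 mean [616.  -71.6  89.3] rect [619.4 -64.9] [139.5 110.8] 87.8 zmed 89.4
botcap 151 mean [625.  -87.  208.8] rect [625.5 -86.8] [27.4 27.9] 2.19 zmed 209.4
clip 178 mean [620.  -16.5 112.7] rect [621.5 -13.7] [41.4 62.2] 88.77 zmed 103.6
cliptop 74 mean [621.  -26.9 134.1] rect [620.6 -20.9] [29.4 27.7] 0.89 zmed 134.9
wedge 860 mean [ 593.9 -305.7   23.2] rect [ 595.3 -302.2] [158.9  62.6] 83.38 zmed 25.5
wgrip 197 mean [ 587.5 -360.2   62. ] rect [ 588.1 -361.6] [36.5 28.8] 83.51 zmed 62.9
tmat 1969 mean [ 601.1 -281.6    3.6] rect [ 599.5 -295.3] [108.6 189. ] 3.47 zmed 3.5
bmat 969 mean [622.7 324.7   4.3] rect [622.2 324.8] [86.9 86.9] 25.49 zmed 4.3
dish 433 mean [ 446.5 -412.2   22.2] rect [ 447.6 -405.5] [122.1 120. ] 89.92 zmed 22.7
dishc 1909 mean [ 448.5 -406.1    5.9] rect [ 447.4 -404.8] [117.6 118.4] 0.59 zmed 4.6
jarA 88 mean [456.5 -40.5  68.1] rect [456.5 -40.4] [21.4 21.5] 1.23 zmed 68.3
jarC 94 mean [ 447.9 -127.6   68.5] rect [ 447.6 -127.2] [23.7 24.4] 1.19 zmed 68.1
jarD 90 mean [ 461.8 -196.6   68.5] rect [ 461.9 -196.5] [21.4 23.7] 1.07 zmed 68.7
spray 867 mean [757.  113.7 109. ] rect [759.5 119.6] [96.6 83.5] 1.1 zmed 110.0
reag 592 mean [779.3 -92.1  91.8] rect [786.5 -93. ] [59.1 58.8] 77.44 zmed 91.4
stap 625 mean [ 738.9 -268.4   46.2] rect [ 741. -270.] [121.4  31.4] 3.79 zmed 47.1
```

```bash
python3 -m creep '[0.12,-0.2,0.1,-0.5, 0.24,-0.35,0.1,-0.8, 0.24,-0.35,0.1,-0.8, 0.24,-0.35,0.1,-0.8, 0.24,-0.35,0.1,-0.8, 0.24,-0.35,0.1,-0.8, 0.24,-0.35,0.1,-0.8, 0.24,-0.35,0.1,-0.8, 0.24,-0.35,0.1,-0.8, 0.24,-0.35,0.1,-0.8]'
```

```text
t: 2.33
ee_pos: [389.4, 268.5, 296.4]
orientation: [1.586, 2.711, 0.001]
ft_force: [0.5, 0.8, -0.0]
width: 87.8
grasp_force: 0.0
```

```bash
cat > g.py <<'E'
import sys; from h import *
x,y,z,a=map(float,sys.argv[1:5]); o=get_obs(); r=o["orientation"]; p=o["ee_pos"]
c=2*np.degrees(np.arctan2(r[1],r[0]))-90
print("delta m",np.round((np.array([x,y,z])-p)/1000,4),"spin",round(np.radians((a-c+90)%180-90),4),"tilt-z",round(r[2],3),"F",o["ft_force"].round(1))
E
python3 -m creep '[0.225,-0.341,-0.06,-0.557, 0.225,-0.341,-0.06,-0.557, 0.225,-0.341,-0.06,-0.557, 0.225,-0.341,-0.06,-0.557, 0.225,-0.341,-0.06,-0.557, 0.225,-0.341,-0.06,-0.557, 0.225,-0.341,-0.06,-0.557, 0.225,-0.341,-0.06,-0.557, 0.225,-0.341,-0.06,-0.557, 0.225,-0.341,-0.06,-0.557]'
python3 -m creep '[0,0,0,0, 0,0,0,0, 0,0,0,0]'; python3 g.py 625 -87 174 -2.55
```

```text
t: 3.17
ee_pos: [614.7, -73.1, 235.3]
orientation: [2.271, 2.17, 0.0]
ft_force: [-0.0, -0.2, 0.4]
width: 87.7
grasp_force: 0.0
t: 3.42
ee_pos: [613.2, -70.5, 235.3]
orientation: [-2.271, -2.17, 0.001]
ft_force: [-0.1, -0.4, -0.5]
width: 88.0
grasp_force: 0.0
delta m [ 0.0118 -0.0165 -0.0613] spin 0.0011 tilt-z 0.001 F [-0.1 -0.4 -0.5]
```

```bash
python3 -m creep '[0.0118,-0.0165,0,0, 0.0118,-0.0165,-0.02,0, 0.0118,-0.0165,-0.054,0, 0.0118,-0.0165,-0.054,0, 0.0118,-0.0165,-0.054,0]'
python3 -m creep '[0,0,0,0, 0,0,0,0, 0,0,0,0, 0,0,0,0, 0,0,0,0, 0,0,0,0, 0,0,0,0, 0,0,0,0]' 0
python3 -m creep '[0,0,0.03,0, 0,0,0.06,0, 0,0,0.1,0, 0,0,0.1,0]'; python3 g.py 622.3 324.8 96 -2.55
```

```text
t: 3.83
ee_pos: [623.8, -85.6, 180.8]
orientation: [-2.267, -2.17, 0.004]
ft_force: [-0.6, -0.0, 0.6]
width: 88.0
grasp_force: 0.0
t: 4.5
ee_pos: [625.5, -87.2, 181.7]
orientation: [-2.271, -2.171, -0.0]
ft_force: [0.5, -0.1, 0.1]
width: 37.9
grasp_force: 0.0
t: 4.83
ee_pos: [629.4, -87.8, 289.7]
orientation: [2.264, 2.164, 0.011]
ft_force: [1.5, -0.2, 1.2]
width: 11.3
grasp_force: 0.0
delta m [-0.0071  0.4126 -0.1937] spin 0.0006 tilt-z 0.011 F [ 1.5 -0.2  1.2]
```

```bash
python3 -m creep '[0,0,0,0, 0,0,0,0, 0,0,0,0, 0,0,0,0, 0,0,0,0, 0,0,0,0, 0,0,0,0, 0,0,0,0, 0,0,0,0, 0,0,0,0]' 1
python3 - <<'E'
from h import *
im,d,K,W=snap("wrist"); save("w1.png",im); X=cloud(d,K,W); np.save("w1.npy",X); np.save("w1im.npy",im)
m=(X[...,2]>195)&(X[...,2]<215); P=X[m]; print(len(P),P.mean(0),cv2.minAreaRect(P[:,:2].astype(np.float32)))
o=get_obs(); print(o["ee_pos"],o["width"])
E
```

```text
t: 5.67
ee_pos: [625.5, -87.2, 281.6]
orientation: [2.271, 2.171, -0.0]
ft_force: [-0.1, 1.2, 0.5]
width: 74.7
grasp_force: 0.0
1277 [627.04424322 -86.60634818 206.97364574] ((626.9868774414062, -87.72500610351562), (28.40730094909668, 28.0041561126709), 21.616518020629883)
[625.51967823 -87.19239898 281.64267764] 78.69550579479868
```

View pics/w1.png

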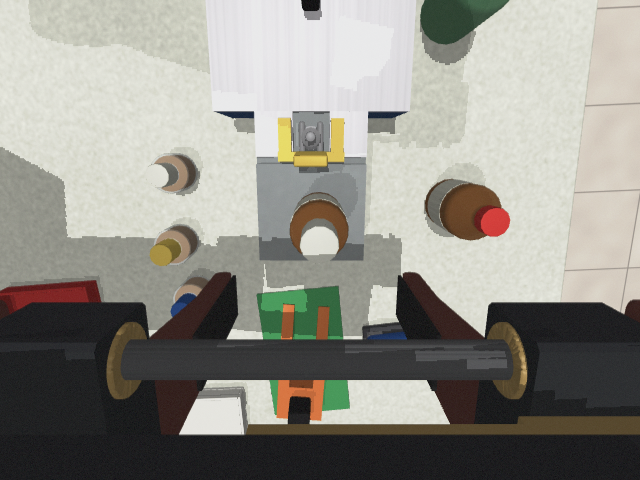

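The wrist picture shows the amber bottle undisturbed, with its cap at (320,243). The clip and rod are at (311,140) on the ledge. The fingers hadn't finished closing before I lifted, so I'll go down again and wait for the full close.

```bash
python3 -m creep '[0.001,0,-0.04,0, 0.001,0,-0.08,0, 0.001,0,-0.1,0, 0.001,0,-0.1,0, 0.001,0,-0.1,0]' 1
python3 -m creep '[0,0,0,0, 0,0,0,0, 0,0,0,0, 0,0,0,0, 0,0,0,0, 0,0,0,0, 0,0,0,0, 0,0,0,0, 0,0,0,0, 0,0,0,0]' 0
python3 -m creep '[0,0,0,0, 0,0,0,0, 0,0,0,0, 0,0,0,0, 0,0,0,0]'
```

```text
t: 6.13
ee_pos: [626.1, -87.1, 181.0]
orientation: [-2.27, -2.17, 0.002]
ft_force: [0.4, -0.3, 1.6]
width: 87.5
grasp_force: 0.0
t: 6.97
ee_pos: [626.6, -87.2, 181.6]
orientation: [2.271, 2.171, 0.0]
ft_force: [-0.4, 0.7, -0.4]
width: 27.7
grasp_force: 30.0
t: 7.38
ee_pos: [626.5, -87.2, 181.6]
orientation: [2.271, 2.171, 0.0]
ft_force: [0.7, -0.6, -0.3]
width: 27.7
grasp_force: 30.0
```

```bash
python3 -m creep '[0,0,0.03,0, 0,0,0.07,0, 0,0,0.1,0, 0,0.03,0.1,0, 0,0.07,0.1,0, 0,0.11,0.1,0, -0.002,0.15,0.1,0, -0.004,0.19,0.1,0, -0.004,0.23,0.1,0, -0.004,0.26,0.1,0]'
python3 -m creep '[0,0.04,0,0, 0,0.08,0,0, 0,0.12,0,0, 0,0.14,0,0, 0,0.152,0,0, 0,0.152,0,0, 0,0.152,0,0, 0,0.152,0,0]'
python3 g.py 622.3 324.8 95.5 -2.55
```

```text
t: 8.22
ee_pos: [621.5, 175.8, 281.1]
orientation: [-2.269, -2.171, 0.001]
ft_force: [0.4, 1.1, -2.0]
width: 27.4
grasp_force: 30.0
t: 8.88
ee_pos: [622.5, 323.1, 281.3]
orientation: [2.272, 2.169, -0.002]
ft_force: [0.1, 0.4, -2.3]
width: 27.6
grasp_force: 30.0
delta m [-0.0002  0.0017 -0.1858] spin 0.0016 tilt-z -0.002 F [ 0.1  0.4 -2.3]
```

```bash
python3 -m creep '[0,0.002,-0.04,0, 0,0.002,-0.08,0, 0,0.002,-0.12,0, 0,0.002,-0.16,0, 0,0.002,-0.18,0, 0,0.002,-0.184,0, 0,0.002,-0.185,0, 0,0.002,-0.1855,0, 0,0.002,-0.1855,0]'
python3 -m creep '[0,0,0,0, 0,0,0,0, 0,0,0,0, 0,0,0,0, 0,0,0,0, 0,0,0,0]' 1
python3 -m creep '[0,0,0.02,0, 0,0,0.05,0, 0,0,0.09,0, 0,0,0.13,0, 0,0,0.17,0, 0,0,0.2,0, 0,0,0.2,0]'
python3 g.py 588 -361.5 200 -6.6
python3 - <<'E'
from h import *
im,d,K,W=snap("top"); X=cloud(d,K,W)
m=np.zeros((480,640),bool); m[190:240,140:200]=1
for lo,hi in((110,130),(60,95)):
    P=X[m&(X[...,2]>lo)&(X[...,2]<hi)]; print(len(P),P.mean(0) if len(P) else'')
E
```

```text
t: 9.63
ee_pos: [624.1, 326.9, 98.5]
orientation: [2.271, 2.169, 0.005]
ft_force: [0.4, -0.4, -2.3]
width: 27.8
grasp_force: 30.0
t: 10.13
ee_pos: [622.6, 326.9, 96.4]
orientation: [2.271, 2.171, 0.001]
ft_force: [-0.4, 0.7, -0.3]
width: 64.5
grasp_force: 0.0
t: 10.72
ee_pos: [625.6, 328.5, 304.8]
orientation: [2.268, 2.168, 0.019]
ft_force: [0.3, 0.4, 0.6]
width: 88.0
grasp_force: 0.0
delta m [-0.0376 -0.69   -0.1048] spin -0.0703 tilt-z 0.019 F [0.3 0.4 0.6]
136 [621.45205273 321.05361855 122.66586232]
240 [618.32821754 312.99862978  80.52852779]
```

```bash
python3 -m creep '[-0.004,-0.04,0,0, -0.008,-0.08,0,-0.03, -0.01,-0.12,0,-0.07, -0.01,-0.16,0,-0.07, -0.01,-0.2,0,-0.07, -0.01,-0.24,0,-0.07, -0.015,-0.28,0,-0.07, -0.02,-0.32,0,-0.07, -0.025,-0.36,0,-0.07, -0.034,-0.4,0,-0.07]'
python3 -m creep '[0,-0.04,0,0, 0,-0.08,0,0, 0,-0.12,0,0, 0,-0.16,-0.02,0, 0,-0.2,-0.05,0, 0,-0.24,-0.09,0, 0,-0.27,-0.12,0, 0,-0.288,-0.13,0, 0,-0.288,-0.13,0, 0,-0.288,-0.13,0]'
python3 - <<'E'
from h import *
X=np.load("w1.npy"); im=np.load("w1im.npy"); hsv=cv2.cvtColor(im,cv2.COLOR_RGB2HSV); H,S,V=[hsv[...,i].astype(int) for i in range(3)]
Z=np.nan_to_num(X[...,2]); ROI=np.zeros((480,640),bool); ROI[100:185,255:370]=1
def rect(m,n):
    P=X[m]; r=cv2.minAreaRect(P[:,:2].astype(np.float32)); print(n,len(P),P.mean(0).round(1),np.round(r[0],1),np.round(r[1],1),round(r[2],2))
yel=ROI&(H>18)&(H<35)&(S>120)
rect(yel&(Z>96)&(Z<106),"cliplow"); rect(yel&(Z>130),"tabtop")
rect(ROI&~yel&(Z>126),"rodtop")
L=np.zeros((480,640),bool); L[150:262,245:375]=1
rect(L&(abs(Z-88.5)<4),"ledge")
L=np.zeros((480,640),bool); L[0:112,200:420]=1; rect(L&(abs(Z-88)<4),"lid")
# wedge from current wrist view
im,d,K,W=snap("wrist"); save("w2.png",im); X=cloud(d,K,W); hsv=cv2.cvtColor(im,cv2.COLOR_RGB2HSV); H,S,V=[hsv[...,i].astype(int) for i in range(3)]
Z=np.nan_to_num(X[...,2])
rect((H<15)&(S>150)&(V>80)&(Z>1)&(Z<40)&(np.abs(X[...,1]+300)<120),"wedge")
rect((Z>50)&(Z<68)&(np.abs(X[...,1]+360)<40)&(np.abs(X[...,0]-588)<40),"wgrip")
E
python3 g.py 588 -361.5 34 -6.6
```

```text
t: 11.6
ee_pos: [587.5, -74.9, 294.4]
orientation: [-2.344, -2.089, 0.002]
ft_force: [0.0, -1.1, -0.1]
width: 87.8
grasp_force: 0.0
t: 12.43
ee_pos: [586.0, -361.7, 161.8]
orientation: [-2.343, -2.083, 0.003]
ft_force: [-0.6, 0.1, 0.1]
width: 87.9
grasp_force: 0.0
cliplow 1151 [622.6 -13.9  99.3] [622.7 -13.3] [39.3 62.9] 87.32
tabtop 406 [622.1 -31.1 133.5] [622.  -31.2] [ 9.5 29.8] 87.63
rodtop 86 [622.8 -11.6 129.3] [622.8 -20.6] [28.3 28.2] 82.24
ledge 7365 [616.7 -74.9  87.6] [619.8 -78.8] [112.7 110.2] 87.51
lid 22431 [626.2  62.8  86.7] [626.2  61.7] [ 95.9 190.8] 87.47
wedge 9368 [ 538.8 -296.6   18.9] [ 464.7 -287.9] [159.1 326.8] 83.16
wgrip 1604 [ 589.3 -361.9   61.1] [ 589.  -363.1] [36.1 27.7] 83.96
delta m [ 0.0008 -0.0007 -0.1299] spin 0.0014 tilt-z 0.001 F [0.3 0.5 0.4]
```

View pics/w2.png

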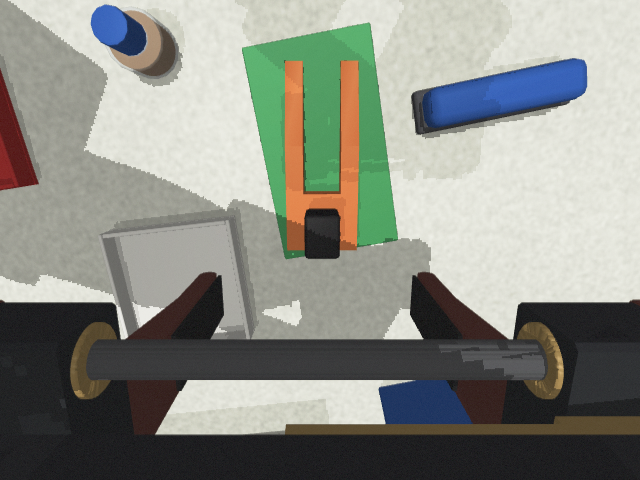

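```bash
python3 -m creep '[0.0015,-0.001,-0.04,0, 0.0015,-0.001,-0.08,0, 0.0015,-0.001,-0.12,0, 0.0015,-0.001,-0.13,0, 0.0015,-0.001,-0.131,0, 0.0015,-0.001,-0.131,0]'
python3 -m creep '[0,0,0,0, 0,0,0,0, 0,0,0,0, 0,0,0,0, 0,0,0,0, 0,0,0,0, 0,0,0,0, 0,0,0,0, 0,0,0,0, 0,0,0,0]' 0
python3 -m creep '[0,0,0,0, 0,0,0,0, 0,0,0,0]'; python3 g.py 0 0 33 -6.6
python3 -m creep '[0,0,0.02,0, 0,0,0.06,0, 0,0,0.1,0, 0,0,0.14,0, 0,0,0.17,0.03, 0,0,0.17,0.07, 0,0,0.17,0.07]'
python3 -m creep '[0,0,0,0, 0,0,0,0]'
python3 - <<'E'
from h import *
r=get_obs()["orientation"]; print(get_obs()["ee_pos"],2*np.degrees(np.arctan2(r[1],r[0]))-90, get_obs()["width"])
E
```

```text
t: 12.98
ee_pos: [591.1, -361.7, 36.7]
orientation: [2.343, 2.091, 0.001]
ft_force: [-0.2, -0.3, 1.0]
width: 87.8
grasp_force: 0.0
t: 13.82
ee_pos: [589.9, -362.2, 35.0]
orientation: [-2.345, -2.09, 0.0]
ft_force: [0.4, 0.7, 0.3]
width: 28.0
grasp_force: 30.0
t: 14.07
ee_pos: [589.9, -362.1, 35.0]
orientation: [-2.345, -2.09, 0.0]
ft_force: [0.9, -0.0, -0.8]
width: 27.9
grasp_force: 30.0
delta m [-0.5899  0.3621 -0.002 ] spin -0.0002 tilt-z 0.0 F [ 0.9 -0.  -0.8]
t: 14.65
ee_pos: [591.1, -362.8, 207.9]
orientation: [2.266, 2.17, 0.002]
ft_force: [-0.3, -0.4, -2.2]
width: 27.8
grasp_force: 30.0
t: 14.82
ee_pos: [589.0, -361.5, 203.4]
orientation: [-2.27, -2.168, 0.001]
ft_force: [-0.2, 0.3, -0.1]
width: 27.6
grasp_force: 30.0
[ 589.00370887 -361.51768499  203.36231378] -362.6389300651551 27.616075371787243
```

```bash
python3 -m creep '[0.005,0.04,0,0, 0.01,0.08,0,0, 0.016,0.12,-0.02,0, 0.022,0.16,-0.05,0, 0.0253,0.1705,-0.07,0, 0.0253,0.1705,-0.072,0, 0.0253,0.1705,-0.072,0, 0.0253,0.1705,-0.072,0]'
python3 g.py 614.3 -191 123 -2.55
python3 - <<'E'
from h import *
im,d,K,W=snap("wrist"); save("w3.png",im); X=cloud(d,K,W); hsv=cv2.cvtColor(im,cv2.COLOR_RGB2HSV); H,S,V=[hsv[...,i].astype(int) for i in range(3)]
Z=np.nan_to_num(X[...,2]);Y=np.nan_to_num(X[...,1]);XX=np.nan_to_num(X[...,0])
def rect(m,n):
    P=X[m]; r=cv2.minAreaRect(P[:,:2].astype(np.float32)); print(n,len(P),P.mean(0).round(1),np.round(r[0],1),np.round(r[1],1),round(r[2],2))
near=(abs(XX-620)<60)
yel=(H>18)&(H<35)&(S>120)&near
rect(yel&(Z>96)&(Z<106)&(Y>-60),"cliplow"); rect(yel&(Z>130)&(Y>-60),"tabtop")
wm=(H<15)&(S>150)&(V>80)&(Z>80)&(Z<135)&near&(Y<-35)
rect(wm,"wedge")
for y0 in range(-160,-50,10):
    k=wm&(abs(Y-y0)<3); print(y0,k.sum(),Z[k].mean().round(1) if k.sum() else '')
np.save("w3.npy",X)
E
```

```text
t: 15.48
ee_pos: [615.2, -192.2, 132.6]
orientation: [-2.27, -2.17, 0.001]
ft_force: [-0.2, -0.2, -1.0]
width: 27.7
grasp_force: 30.0
delta m [-0.0009  0.0012 -0.0096] spin 0.0007 tilt-z 0.001 F [-0.2 -0.2 -1. ]
cliplow 0 [nan nan nan] [0. 0.] [0. 0.] 0.0
tabtop 0 [nan nan nan] [0. 0.] [0. 0.] 0.0
wedge 17741 [ 617.5 -127.7  116.2] [ 617.6 -127.3] [144.  62.] 87.54
-160 701 121.6
-150 718 121.4
-140 736 121.1
-130 773 121.0
-120 773 119.2
-110 756 116.1
-100 734 112.9
-90 722 109.5
-80 698 106.4
-70 673 103.1
-60 664 99.7<stdin>:5: RuntimeWarning: Mean of empty slice.
  ret = um.true_divide(
```

View pics/w3.png

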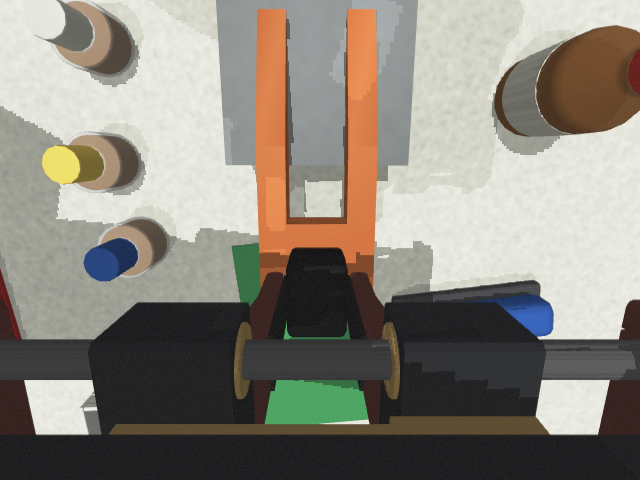

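The wedge is centred on the ledge: its slot middle is at column 317 and the ledge spans columns 218–417. Next I lower it and slide it in.

```bash
python3 -m creep '[-0.001,0.001,-0.004,0, -0.001,0.001,-0.008,0, -0.001,0.001,-0.0105,0, -0.001,0.001,-0.0115,0, -0.001,0.001,-0.0115,0, -0.001,0.001,-0.0115,0]'; python3 g.py 614.3 -191 121 -2.55
python3 -m creep '[0.0004,0.01,0,0, 0.0009,0.02,0,0, 0.0013,0.03,0,0, 0.0018,0.04,0,0, 0.0022,0.05,0,0, 0.0022,0.05,0,0]'; python3 g.py 620.2 -58.7 121 -2.55
```

```text
t: 16.03
ee_pos: [614.4, -191.0, 121.9]
orientation: [2.271, 2.17, 0.0]
ft_force: [-0.2, -0.5, 0.7]
width: 27.5
grasp_force: 30.0
delta m [-0.0001  0.     -0.0009] spin 0.0008 tilt-z 0.0 F [-0.2 -0.5  0.7]
t: 16.53
ee_pos: [616.7, -138.2, 121.7]
orientation: [-2.269, -2.173, -0.001]
ft_force: [-0.7, 0.1, -0.4]
width: 27.6
grasp_force: 30.0
delta m [ 0.0035  0.0795 -0.0007] spin -0.0014 tilt-z -0.001 F [-0.7  0.1 -0.4]
```

```bash
python3 -m creep '[0.0002,0.005,-0.0005,0, 0.0005,0.011,-0.0005,0, 0.0008,0.017,-0.0005,0, 0.001,0.023,-0.0005,0, 0.0013,0.029,-0.0005,0, 0.0016,0.035,-0.0005,0, 0.0018,0.041,-0.0005,0, 0.0018,0.041,-0.0005,0]'; python3 g.py 620.2 -58.7 121 -2.55
python3 -m creep '[0.0002,0.006,0,0, 0.0005,0.012,0,0, 0.0008,0.018,0,0, 0.001,0.024,0,0, 0.0013,0.03,0,0, 0.0013,0.03,0,0]'; python3 g.py 620.2 -58.7 121 -2.55
```

```text
t: 17.2
ee_pos: [618.7, -98.9, 121.4]
orientation: [2.27, 2.171, 0.001]
ft_force: [0.7, -1.5, 3.4]
width: 27.9
grasp_force: 30.0
delta m [ 0.0015  0.0402 -0.0004] spin 0.0004 tilt-z 0.001 F [ 0.7 -1.5  3.4]
t: 17.7
ee_pos: [619.7, -68.1, 121.1]
orientation: [-2.27, -2.171, -0.001]
ft_force: [1.7, 1.0, 2.0]
width: 27.3
grasp_force: 30.0
delta m [ 0.0005  0.0094 -0.0001] spin -0.0003 tilt-z -0.001 F [1.7 1.  2. ]
```

```bash
python3 -m creep '[0.0002,0.005,0,0, 0.0005,0.0105,0,0, 0.0005,0.0105,0,0, 0.0005,0.0105,0,0, 0.0005,0.0105,0,0]'; python3 g.py 620.2 -58.7 121 -2.55
python3 - <<'E'
from h import *
def rect(m,n):
    P=X[m]; r=cv2.minAreaRect(P[:,:2].astype(np.float32)); print(n,len(P),P.mean(0).round(1),np.round(r[0],1),np.round(r[1],1),round(r[2],2))
for n in ("wrist","top"):
    im,d,K,W=snap(n); X=cloud(d,K,W); save(n+"4.png",im); hsv=cv2.cvtColor(im,cv2.COLOR_RGB2HSV); H,S,V=[hsv[...,i].astype(int) for i in range(3)]
    Z=np.nan_to_num(X[...,2]);Y=np.nan_to_num(X[...,1]);XX=np.nan_to_num(X[...,0]); near=(abs(XX-620)<60)&(abs(Y)<110)
    yel=(H>18)&(H<35)&(S>120)&near
    for z0,z1,t in((100,130,"low"),(145,165,"tab")):
        if (yel&(Z>z0)&(Z<z1)).sum()>5: rect(yel&(Z>z0)&(Z<z1),n+t)
    wm=(H<15)&(S>150)&(V>80)&(Z>80)&(Z<135)&near; 
    if wm.sum()>5: rect(wm,n+"wedge")
E
```

```text
t: 18.12
ee_pos: [620.1, -58.5, 121.0]
orientation: [-2.27, -2.17, -0.001]
ft_force: [0.4, 2.2, 3.0]
width: 27.1
grasp_force: 30.0
delta m [ 0.0001 -0.0002  0.    ] spin 0.0006 tilt-z -0.001 F [0.4 2.2 3. ]
wristlow 4372 [623.   -7.1 117.7] [623.2  -7.2] [41.2 64. ] 85.82
wristtab 1807 [622.2 -20.6 152.9] [622.2 -21.4] [10.4 29.7] 85.72
wristwedge 12967 [623.3  15.  104.2] [622.6   7. ] [145.9  62. ] 87.58
toplow 66 [597.4  -4.9 119.4] [597.2  -4.6] [16.5 26.9] 6.7
toptab 6 [610.6 -16.7 155.1] [610.5 -16.3] [6.4 2.2] 0.42
topwedge 136 [629.6  59.6  98.1] [622.7  33.1] [94.6 59.7] 85.97
```

View pics/wrist4.png

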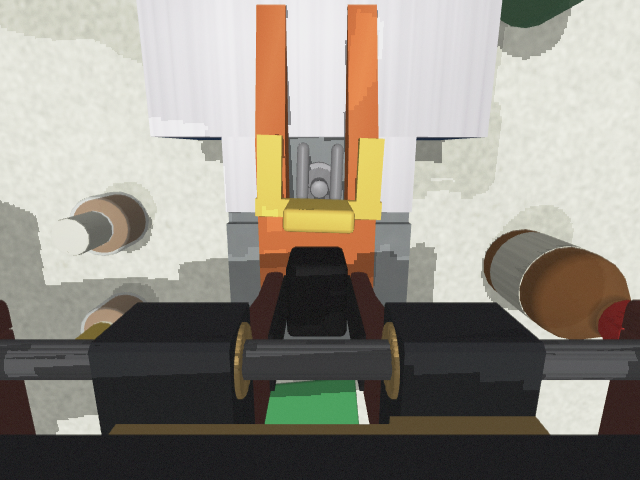

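The clip has risen onto the wedge's level top. Its tab is at (318,215), and the rod's thin stem shows at (319,187) between the steel jaws. I'll push another 1.5 mm for margin, let go, then take the tab.

```bash
python3 -m creep '[0.0001,0.0015,0,0, 0.0001,0.0015,0,0, 0.0001,0.0015,0,0]'; python3 g.py 622 -20 126 -2.55
python3 -m creep '[0,0,0,0, 0,0,0,0, 0,0,0,0, 0,0,0,0, 0,0,0,0, 0,0,0,0, 0,0,0,0, 0,0,0,0, 0,0,0,0]' 1
python3 -m creep '[0,0,0.03,0, 0,0,0.06,0, 0,0,0.08,0, 0,0.0,0.08,0, 0,0,0.08,0]'
python3 g.py 622 -20 126 -2.55
python3 - <<'E'
from h import *
def rect(m,n):
    P=X[m]; r=cv2.minAreaRect(P[:,:2].astype(np.float32)); print(n,len(P),P.mean(0).round(1),np.round(r[0],1),np.round(r[1],1),round(r[2],2))
for n in ("wrist",):
    im,d,K,W=snap(n); X=cloud(d,K,W); hsv=cv2.cvtColor(im,cv2.COLOR_RGB2HSV); H,S,V=[hsv[...,i].astype(int) for i in range(3)]
    Z=np.nan_to_num(X[...,2]);Y=np.nan_to_num(X[...,1]);XX=np.nan_to_num(X[...,0]); near=(abs(XX-620)<60)&(abs(Y)<110)
    yel=(H>18)&(H<35)&(S>120)&near
    rect(yel&(Z>108)&(Z<126),"low");rect(yel&(Z>150)&(Z<165),"tab")
    rect((H<15)&(S>150)&(V>80)&(Z>80)&(Z<135)&near,"wedge")
E
```

```text
t: 18.47
ee_pos: [620.1, -57.9, 121.1]
orientation: [2.271, 2.171, -0.0]
ft_force: [-0.5, -0.7, 3.4]
width: 27.4
grasp_force: 30.0
delta m [0.0019 0.0379 0.0049] spin 0.0006 tilt-z -0.0 F [-0.5 -0.7  3.4]
t: 19.22
ee_pos: [620.2, -57.7, 121.1]
orientation: [2.271, 2.171, -0.0]
ft_force: [0.8, 0.1, -1.0]
width: 83.9
grasp_force: 0.0
t: 19.63
ee_pos: [620.9, -57.8, 202.4]
orientation: [2.269, 2.169, 0.003]
ft_force: [-0.4, 0.7, -0.1]
width: 87.8
grasp_force: 0.0
delta m [ 0.0011  0.0378 -0.0764] spin 0.0005 tilt-z 0.003 F [-0.4  0.7 -0.1]
low 2066 [623.1  -6.9 117.4] [623.1  -9.2] [45.4 63.6] 85.88
tab 742 [622.2 -20.5 153.2] [622.3 -20.9] [10.  29.6] 85.44
wedge 7575 [622.7   1.4 105.4] [ 6.222e+02 -2.000e-01] [159.6  61.6] 87.61
```

```bash
python3 -m creep '[0.002,0.02,0,0, 0.002,0.037,0,-0.03, 0.002,0.037,-0.03,-0.03, 0.002,0.037,-0.06,-0.03, 0.002,0.037,-0.075,-0.03, 0.002,0.037,-0.075,-0.03, 0.002,0.037,-0.075,-0.03]'
python3 -m creep '[0,0,0,0, 0,0,0,0, 0,0,0,0, 0,0,0,0, 0,0,0,0, 0,0,0,0, 0,0,0,0, 0,0,0,0, 0,0,0,0, 0,0,0,0]' 0
python3 -m creep '[0,0,0,0, 0,0,0,0]'; python3 g.py 622 -20 126 -4.3
python3 -m creep '[0,0,0.01,0, 0,0,0.02,0, 0,0,0.03,0, 0,0,0.05,0, 0,0,0.08,0, 0,0,0.11,0, 0,0,0.11,0]'; python3 g.py 448 -405 200 -4.3
python3 - <<'E'
from h import *
im,d,K,W=snap("wrist"); save("w5.png",im)
E
```

```text
t: 20.27
ee_pos: [620.7, -20.6, 124.1]
orientation: [-2.301, -2.135, 0.005]
ft_force: [-0.3, -0.6, -0.1]
width: 88.0
grasp_force: 0.0
t: 21.1
ee_pos: [622.2, -20.7, 126.1]
orientation: [-2.303, -2.137, 0.0]
ft_force: [-0.7, 0.3, 0.3]
width: 29.2
grasp_force: 30.0
t: 21.27
ee_pos: [622.2, -20.7, 126.1]
orientation: [2.303, 2.137, -0.0]
ft_force: [-0.3, -0.7, 0.5]
width: 29.2
grasp_force: 30.0
delta m [-0.0002  0.0007 -0.0001] spin -0.0001 tilt-z -0.0 F [-0.3 -0.7  0.5]
t: 21.85
ee_pos: [625.8, -20.8, 243.8]
orientation: [2.297, 2.131, 0.012]
ft_force: [2.9, -0.0, 0.6]
width: 29.3
grasp_force: 30.0
delta m [-0.1778 -0.3842 -0.0438] spin -0.0001 tilt-z 0.012 F [ 2.9 -0.   0.6]
```

View pics/w5.png

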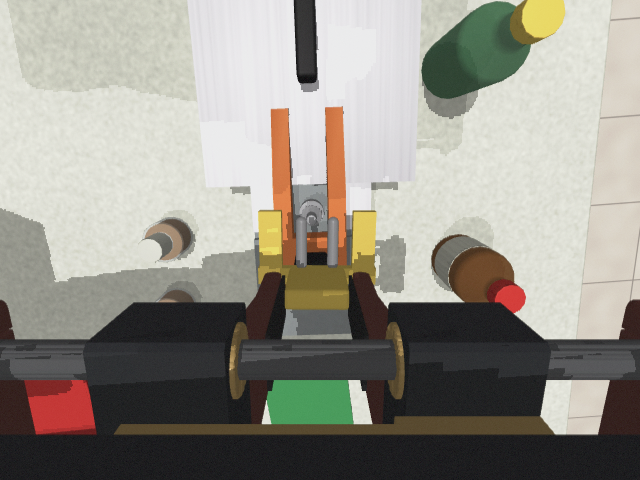

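```bash
python3 -m creep '[-0.017,-0.038,0,0, -0.034,-0.076,0,0, -0.051,-0.114,0,0, -0.068,-0.152,0,0, -0.085,-0.19,0,0, -0.102,-0.228,0,0, -0.119,-0.266,0,0, -0.136,-0.304,0,0, -0.153,-0.342,0,0, -0.165,-0.38,-0.02,0]'
python3 -m creep '[-0.01,-0.02,-0.03,0, -0.01,-0.02,-0.07,0, -0.01,-0.02,-0.11,0, -0.01,-0.02,-0.13,0, -0.01,-0.02,-0.13,0, -0.01,-0.02,-0.13,0, -0.01,-0.02,-0.13,0]'
python3 g.py 447.5 -420 18 -4.3
```

```text
t: 22.73
ee_pos: [457.5, -401.3, 220.1]
orientation: [2.3, 2.133, 0.0]
ft_force: [2.3, -1.0, -0.5]
width: 29.4
grasp_force: 30.0
t: 23.32
ee_pos: [448.8, -418.8, 88.7]
orientation: [2.302, 2.136, 0.0]
ft_force: [0.3, 0.8, -0.3]
width: 29.8
grasp_force: 30.0
delta m [-0.0013 -0.0012 -0.0707] spin -0.0003 tilt-z 0.0 F [ 0.3  0.8 -0.3]
```

```bash
python3 -m creep '[0,0,-0.03,0, 0,0,-0.055,0, 0,0,-0.066,0, 0,0,-0.068,0, 0,0,-0.069,0, 0,0,-0.069,0, 0,0,-0.069,0]'
python3 -m creep '[0,0,0,0, 0,0,0,0, 0,0,0,0, 0,0,0,0]' 0.47
python3 g.py 447.5 -420 18 -4.3
python3 -m creep '[0,0,0.02,0, 0,0,0.05,0, 0,0,0.09,0, 0,0,0.13,0, 0,0,0.17,0, 0,0,0.19,0, 0,0,0.19,0]'
python3 g.py 620.2 -57.7 170 -2.55
python3 - <<'E'
from h import *
im,d,K,W=snap("wrist"); X=cloud(d,K,W); save("w6.png",im)
im,d,K,W=snap("top"); X=cloud(d,K,W); hsv=cv2.cvtColor(im,cv2.COLOR_RGB2HSV); save("top6.png",im)
H,S,V=[hsv[...,i].astype(int) for i in range(3)]
yel=(H>18)&(H<35)&(S>120); yel[:262]=0; yel[320:]=0; yel[:,:430]=0; yel[:,490:]=0
P=X[yel]; print(len(P),P.mean(0),np.nanmin(P,0),np.nanmax(P,0))
E
```

```text
t: 23.9
ee_pos: [449.0, -419.1, 20.1]
orientation: [2.301, 2.135, 0.0]
ft_force: [0.0, 0.8, -0.7]
width: 29.1
grasp_force: 30.0
t: 24.23
ee_pos: [448.2, -418.4, 18.9]
orientation: [2.303, 2.136, 0.0]
ft_force: [0.7, 1.0, 0.3]
width: 41.5
grasp_force: 0.0
delta m [-0.0007 -0.0016 -0.0009] spin 0.0 tilt-z 0.0 F [0.7 1.  0.3]
t: 24.82
ee_pos: [450.3, -420.5, 214.5]
orientation: [2.296, 2.13, 0.001]
ft_force: [0.6, -0.8, 0.3]
width: 41.4
grasp_force: 0.0
delta m [ 0.1699  0.3628 -0.0445] spin 0.0305 tilt-z 0.001 F [ 0.6 -0.8  0.3]
246 [nan nan nan] [ 418.08761372 -425.37749769    3.41778818] [ 481.68158118 -381.76300574   54.48478408]
```

View pics/w6.png

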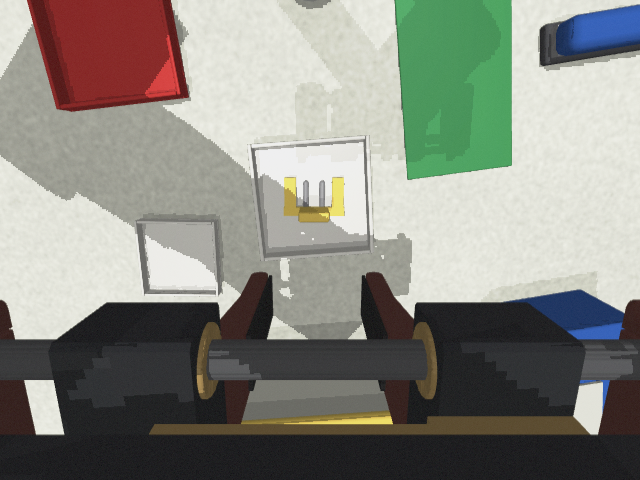

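The clip lies flat in the larger white dish, around (313,198). Next is the wedge.

```bash
python3 -m creep '[0.018,0.037,0,0, 0.036,0.074,0,0.03, 0.054,0.111,0,0.03, 0.072,0.148,0,0.03, 0.09,0.185,0,0.03, 0.108,0.222,0,0.03, 0.126,0.259,0,0.03, 0.144,0.296,0,0.03, 0.162,0.333,0,0.03, 0.172,0.361,0,0.03]' 0.8
python3 -m creep '[0,0,-0.01,0, 0,0,-0.03,0, 0,0,-0.03,0, 0,0,-0.03,0]'
python3 g.py 620.2 -57.7 121.5 -2.55
```

```text
t: 25.75
ee_pos: [620.0, -54.0, 205.9]
orientation: [-2.267, -2.17, 0.003]
ft_force: [-0.3, 0.2, 0.8]
width: 70.0
grasp_force: 0.0
t: 26.08
ee_pos: [617.8, -57.5, 175.7]
orientation: [-2.268, -2.168, 0.006]
ft_force: [0.1, 0.3, 0.3]
width: 70.5
grasp_force: 0.0
delta m [ 0.0024 -0.0002 -0.0542] spin 0.0007 tilt-z 0.006 F [0.1 0.3 0.3]
```

```bash
python3 -m creep '[0.0015,0,-0.03,0, 0.0015,0,-0.052,0, 0.0015,0,-0.054,0, 0.0015,0,-0.054,0, 0.0015,0,-0.054,0]'
python3 -m creep '[0,0,0,0, 0,0,0,0, 0,0,0,0, 0,0,0,0, 0,0,0,0, 0,0,0,0, 0,0,0,0, 0,0,0,0, 0,0,0,0, 0,0,0,0]' 0
python3 g.py 590 -362 36 -6.6
python3 -m creep '[0,0,0.01,0, 0,0,0.03,0, 0,0,0.05,0, 0,0,0.08,0, 0,0,0.09,0, 0,0,0.09,0, 0,0,0.09,0]'
python3 g.py 590 -362 36 -6.6
```

```text
t: 26.5
ee_pos: [622.0, -57.9, 125.5]
orientation: [2.271, 2.169, 0.001]
ft_force: [0.2, -0.2, -0.2]
width: 69.8
grasp_force: 0.0
t: 27.33
ee_pos: [621.5, -57.2, 124.5]
orientation: [-2.271, -2.171, 0.0]
ft_force: [-0.8, -0.2, 1.6]
width: 27.0
grasp_force: 30.0
delta m [-0.0315 -0.3048 -0.0885] spin -0.0702 tilt-z 0.0 F [-0.8 -0.2  1.6]
t: 27.92
ee_pos: [621.5, -57.2, 214.5]
orientation: [2.27, 2.17, 0.001]
ft_force: [-0.1, -0.1, -2.1]
width: 26.9
grasp_force: 30.0
delta m [-0.0315 -0.3048 -0.1785] spin -0.0702 tilt-z 0.001 F [-0.1 -0.1 -2.1]
```

```bash
python3 -m creep '[-0.004,-0.04,0,0, -0.008,-0.08,0,-0.03, -0.012,-0.12,0,-0.07, -0.016,-0.16,0,-0.07, -0.02,-0.2,0,-0.07, -0.024,-0.24,0,-0.07, -0.029,-0.275,-0.02,-0.07, -0.031,-0.3,-0.05,-0.07, -0.031,-0.304,-0.09,-0.07, -0.031,-0.304,-0.12,-0.07]'
python3 -m creep '[0,0,-0.02,0, 0,0,-0.04,0, 0,0,-0.05,0, 0,0,-0.05,0]'; python3 g.py 590 -362 38 -6.6
```

```text
t: 28.75
ee_pos: [587.9, -362.5, 89.6]
orientation: [-2.346, -2.084, 0.002]
ft_force: [-0.2, 1.4, -1.8]
width: 26.7
grasp_force: 30.0
t: 29.08
ee_pos: [587.8, -359.5, 40.0]
orientation: [-2.34, -2.086, 0.003]
ft_force: [0.3, 0.9, -2.2]
width: 27.1
grasp_force: 30.0
delta m [ 0.0022 -0.0025 -0.002 ] spin -0.0002 tilt-z 0.003 F [ 0.3  0.9 -2.2]
```

```bash
python3 -m creep '[0,0,-0.003,0, 0,0,-0.005,0, 0,0,-0.006,0, 0,0,-0.006,0, 0,0,-0.006,0]'; python3 g.py 590 -362 38 -6.6
python3 -m creep '[0,0,0,0, 0,0,0,0, 0,0,0,0, 0,0,0,0, 0,0,0,0, 0,0,0,0, 0,0,0,0]' 1
python3 -m creep '[0,0,0.02,0, 0,0,0.05,0, 0,0,0.09,0, 0,0,0.13,0, 0,0,0.17,0, 0,0,0.21,0, 0,0,0.25,0, 0,0,0.25,0]'
python3 -m creep '[0.003,0.04,0,0, 0.007,0.08,0,0, 0.01,0.12,0,0.03, 0.014,0.16,0,0.07, 0.018,0.2,0,0.07, 0.022,0.24,0,0.07, 0.026,0.28,0,0.07, 0.03,0.32,0,0.07, 0.033,0.36,0,0.07, 0.036,0.4,0,0.07]'
python3 -m creep '[0,0.02,0,0, 0,0.02,0,0, 0,0.02,0,0, 0,0.02,0,0]'
python3 g.py 628 134 107 -2.55
python3 - <<'E'
from h import *
im,d,K,W=snap("top"); X=cloud(d,K,W); hsv=cv2.cvtColor(im,cv2.COLOR_RGB2HSV); save("top7.png",im)
H,S,V=[hsv[...,i].astype(int) for i in range(3)]
m=(H<15)&(S>120)&(V>80); m[:205]=0; m[252:]=0; m[:,:380]=0; m[:,470:]=0
P=X[m]; print(np.nanmedian(P[:,2]),cv2.minAreaRect(P[:,:2].astype(np.float32)))
Z=np.nan_to_num(X[...,2])
im,d,K,W=snap("wrist"); X=cloud(d,K,W); Z=np.nan_to_num(X[...,2]);Y=np.nan_to_num(X[...,1]);XX=np.nan_to_num(X[...,0])
m=(Z>105)&(Z<130)&(abs(XX-628)<25)&(abs(Y-134)<50); P=X[m]; print(len(P),P.mean(0),cv2.minAreaRect(P[:,:2].astype(np.float32)))
save("w7.png",im)
E
```

```text
t: 29.5
ee_pos: [591.0, -361.4, 39.4]
orientation: [2.344, 2.089, 0.001]
ft_force: [0.1, -0.3, -2.0]
width: 27.6
grasp_force: 30.0
delta m [-0.001  -0.0006 -0.0014] spin -0.0003 tilt-z 0.001 F [ 0.1 -0.3 -2. ]
t: 30.08
ee_pos: [590.5, -361.2, 38.4]
orientation: [2.345, 2.09, 0.0]
ft_force: [-0.3, -0.1, 0.1]
width: 70.7
grasp_force: 0.0
t: 30.75
ee_pos: [594.0, -363.4, 298.6]
orientation: [2.335, 2.081, 0.006]
ft_force: [1.0, -1.9, 0.4]
width: 87.5
grasp_force: 0.0
t: 31.58
ee_pos: [626.3, 40.8, 288.3]
orientation: [2.271, 2.171, 0.0]
ft_force: [0.9, -0.6, 0.2]
width: 88.0
grasp_force: 0.0
t: 31.92
ee_pos: [626.3, 58.1, 288.2]
orientation: [2.271, 2.171, -0.001]
ft_force: [0.1, -0.5, 0.8]
width: 87.8
grasp_force: 0.0
delta m [ 0.0017  0.0759 -0.1812] spin 0.0005 tilt-z -0.001 F [ 0.1 -0.5  0.8]
25.568093419606157 ((596.8079833984375, -304.3622741699219), (158.80322265625, 61.85365676879883), 82.70679473876953)
1378 [629.70034787 135.35178182 118.2113688 ] ((629.4876708984375, 134.68032836914062), (69.15702819824219, 15.837981224060059), 87.79083251953125)
```

View pics/top7.png

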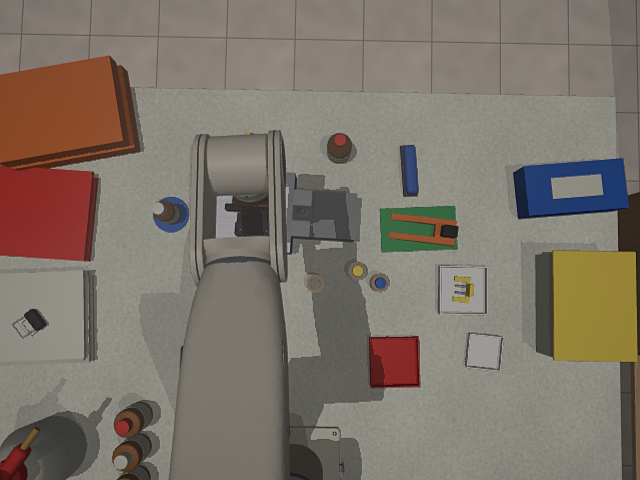

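The wedge is flat on the green mat at (423,230), the clip is in the dish at (462,289), and the bottle is on the blue mat. Jar C has been knocked, and its cap is now at (358,270). Next I take the lid, gripping nearer its centre of gravity.

```bash
python3 -m creep '[0.001,0.03,-0.03,0, 0.002,0.0585,-0.06,0, 0.002,0.0585,-0.1,0, 0.002,0.0585,-0.14,0, 0.002,0.0585,-0.18,0, 0.002,0.0585,-0.193,0, 0.002,0.0585,-0.193,0, 0.002,0.0585,-0.193,0]'
python3 g.py 628.5 116.5 95 -2.55
python3 -m creep '[0,0,0,0, 0,0,0,0, 0,0,0,0, 0,0,0,0, 0,0,0,0, 0,0,0,0, 0,0,0,0, 0,0,0,0, 0,0,0,0, 0,0,0,0]' 0
python3 -m creep '[0,0,0,0, 0,0,0,0, 0,0,0,0, 0,0,0,0, 0,0,0,0]'; python3 g.py 628.5 116.5 95 -2.55
```

```text
t: 32.68
ee_pos: [629.1, 116.4, 96.1]
orientation: [2.272, 2.169, -0.0]
ft_force: [0.5, -0.2, 0.6]
width: 88.0
grasp_force: 0.0
delta m [-0.0006  0.0001 -0.0011] spin 0.0018 tilt-z -0.0 F [ 0.5 -0.2  0.6]
t: 33.52
ee_pos: [628.4, 117.3, 95.3]
orientation: [-2.271, -2.171, 0.0]
ft_force: [-0.5, -0.7, 0.0]
width: 24.7
grasp_force: 0.0
t: 33.93
ee_pos: [628.6, 117.3, 95.4]
orientation: [2.271, 2.171, 0.0]
ft_force: [1.3, -0.5, -0.6]
width: 15.0
grasp_force: 30.0
delta m [-0.0001 -0.0008 -0.0004] spin 0.0005 tilt-z 0.0 F [ 1.3 -0.5 -0.6]
```

```bash
python3 -m creep '[0,0,0.01,0, 0,0,0.02,0, 0,0,0.04,0, 0,0,0.06,0, 0,0,0.08,0, 0,0,0.08,0, 0,0,0.08,0]'; python3 g.py 628.6 117.3 175 -2.55
python3 -m creep '[-0.02,0.01,0,0, -0.05,0.03,0,0, -0.08,0.045,0,0, -0.11,0.06,0,0, -0.14,0.08,0,0, -0.17,0.097,0,0, -0.2,0.115,0,0, -0.22,0.125,0,0, -0.233,0.133,0,0, -0.233,0.133,0,0]'
python3 g.py 395 250 21.5 -2.55
python3 - <<'E'
from h import *
im,d,K,W=snap("scene"); save("s8.png",im)
E
```

```text
t: 34.52
ee_pos: [629.2, 117.4, 177.0]
orientation: [2.27, 2.17, 0.004]
ft_force: [-0.4, 0.4, -4.5]
width: 15.1
grasp_force: 30.0
delta m [-0.0006 -0.0001 -0.002 ] spin 0.0005 tilt-z 0.004 F [-0.4  0.4 -4.5]
t: 35.35
ee_pos: [391.9, 250.5, 174.1]
orientation: [-2.267, -2.173, 0.006]
ft_force: [-0.1, 0.2, -3.8]
width: 15.0
grasp_force: 30.0
delta m [ 0.0031 -0.0005 -0.1526] spin -0.0019 tilt-z 0.006 F [-0.1  0.2 -3.8]
```

View pics/s8.png

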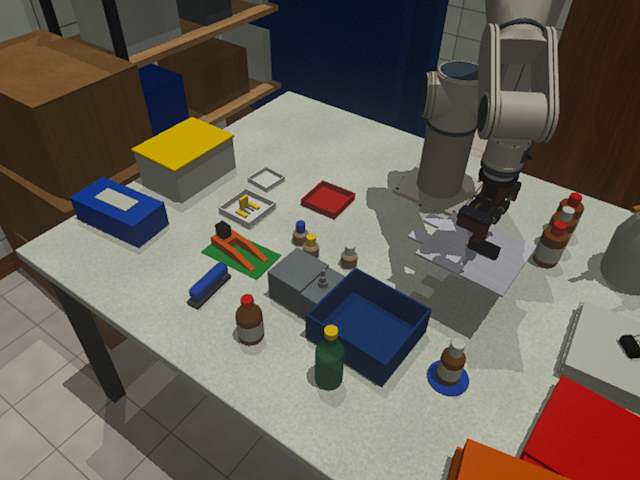

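```bash
python3 -m creep '[0,0,-0.03,0, 0,0,-0.07,0, 0,0,-0.11,0, 0,0,-0.135,0, 0,0,-0.145,0, 0,0,-0.15,0, 0,0,-0.152,0, 0,0,-0.153,0, 0,0,-0.1535,0, 0,0,-0.1535,0]'; python3 g.py 395 250 21.5 -2.55
python3 -m creep '[0,0,0,0, 0,0,0,0, 0,0,0,0, 0,0,0,0, 0,0,0,0, 0,0,0,0]' 0.8
python3 - <<'E'
from h import *
print(get_obs()["ee_pos"])
E
python3 -m creep '[0,0,0.02,0, 0,0,0.05,0, 0,0,0.09,0, 0,0,0.13,0, 0,0,0.17,0, 0,0,0.18,0]'
python3 -m creep '[0.01,-0.03,0,0, 0.02,-0.07,0,0, 0.03,-0.11,0,0, 0.04,-0.15,0,0, 0.05,-0.19,0,0, 0.05,-0.23,0,0, 0.05,-0.27,0,0, 0.05,-0.31,0,0, 0.05,-0.35,0,0, 0.05,-0.36,0,0]'
python3 -m creep '[0,0,0,0, 0,0,0,0, 0,0,0,0]'
python3 - <<'E'
from h import *
im,d,K,W=snap("wrist"); X=cloud(d,K,W); save("w9.png",im); Z=np.nan_to_num(X[...,2])
print(get_obs()["ee_pos"])
m=((Z>60)&(Z<75)&(X[...,0]<520)&(X[...,0]>400)&(X[...,1]>-260)&(X[...,1]<60)).astype(np.uint8)
n,l,s,c=cv2.connectedComponentsWithStats(m)
for i in range(1,n):
    if s[i,4]>150: P=X[l==i]; print("wrist",s[i,4],P.mean(0).round(1),np.round(cv2.minAreaRect(P[:,:2].astype(np.float32))[0],1),im[l==i].mean(0).round(),c[i].round())
im,d,K,W=snap("top"); X=cloud(d,K,W); save("top9.png",im)
Z=np.nan_to_num(X[...,2]); m=((Z>55)&(Z<75)&(X[...,0]<520)&(X[...,0]>400)&(X[...,1]>-260)&(X[...,1]<60)).astype(np.uint8)
n,l,s,c=cv2.connectedComponentsWithStats(m)
for i in range(1,n):
    if s[i,4]>30: P=X[l==i]; print("top",s[i,4],P.mean(0).round(1),im[l==i].mean(0).round())
E
```

```text
t: 36.23
ee_pos: [396.5, 250.9, 23.1]
orientation: [2.27, 2.17, 0.004]
ft_force: [-0.3, 0.5, -2.9]
width: 14.9
grasp_force: 30.0
delta m [-0.0015 -0.0009 -0.0016] spin 0.0005 tilt-z 0.004 F [-0.3  0.5 -2.9]
t: 36.73
ee_pos: [395.6, 250.4, 22.1]
orientation: [2.271, 2.171, 0.0]
ft_force: [-0.7, 0.4, 0.2]
width: 51.4
grasp_force: 0.0
[395.60277308 250.38881811  22.05374695]
t: 37.23
ee_pos: [398.1, 251.9, 207.7]
orientation: [2.269, 2.17, 0.014]
ft_force: [0.0, 0.8, 0.4]
width: 70.3
grasp_force: 0.0
t: 38.07
ee_pos: [445.2, -114.0, 201.6]
orientation: [2.274, 2.167, -0.001]
ft_force: [0.7, 1.1, -0.4]
width: 70.1
grasp_force: 0.0
t: 38.32
ee_pos: [445.1, -108.7, 201.5]
orientation: [-2.27, -2.171, 0.0]
ft_force: [0.4, -0.3, 0.3]
width: 70.6
grasp_force: 0.0
[ 445.29228521 -108.36931043  201.64660057]
wrist 752 [457.5 -41.4  66.5] [457.4 -41.7] [213. 213. 203.] [328. 146.]
wrist 642 [ 489.5 -141.8   66.2] [ 489.8 -142.6] [166. 143.  69.] [368. 260.]
wrist 592 [ 462.5 -196.6   66. ] [ 462.5 -197.4] [ 39.  66. 117.] [340. 318.]
top 33 [458.  -33.9  67.9] [134. 133. 126.]
```

View pics/w9.png

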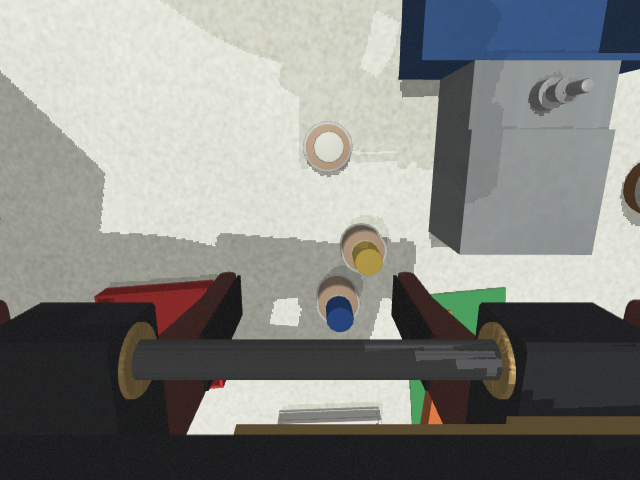

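The lid is parked and the carrier is open. Jar caps are at (328,146) for A, (368,260) for C and (340,318) for D. I'll take A first.

```bash
python3 -m creep '[0.006,0.035,0,0, 0.012,0.067,-0.02,0, 0.012,0.067,-0.06,0, 0.012,0.067,-0.1,0, 0.012,0.067,-0.14,0, 0.012,0.067,-0.16,0, 0.012,0.067,-0.1615,0, 0.012,0.067,-0.1615,0, 0.012,0.067,-0.1615,0]' 0.8
python3 g.py 457.2 -41.3 40 -2.55
python3 -m creep '[0,0,0,0, 0,0,0,0, 0,0,0,0, 0,0,0,0, 0,0,0,0, 0,0,0,0, 0,0,0,0, 0,0,0,0, 0,0,0,0, 0,0,0,0]' 0
python3 -m creep '[0,0,0.02,0, 0,0,0.05,0, 0,0,0.09,0, 0,0,0.13,0, 0,0,0.16,0, 0,0,0.16,0, 0,0,0.16,0]'
python3 g.py 630.5 179 46 -2.55
```

```text
t: 39.17
ee_pos: [458.4, -42.1, 41.4]
orientation: [2.269, 2.172, 0.001]
ft_force: [-0.6, 0.5, -0.0]
width: 70.2
grasp_force: 0.0
delta m [-0.0012  0.0008 -0.0014] spin -0.0006 tilt-z 0.001 F [-0.6  0.5 -0. ]
t: 40.0
ee_pos: [457.6, -42.7, 40.5]
orientation: [2.271, 2.171, 0.0]
ft_force: [-0.6, -0.7, 1.9]
width: 24.9
grasp_force: 30.0
t: 40.58
ee_pos: [458.5, -42.8, 201.9]
orientation: [2.269, 2.169, 0.004]
ft_force: [0.1, -0.1, -1.1]
width: 24.8
grasp_force: 30.0
delta m [ 0.172   0.2218 -0.1559] spin 0.0004 tilt-z 0.004 F [ 0.1 -0.1 -1.1]
```

```bash
python3 -m creep '[0.02,0.026,0,0, 0.043,0.055,0,0, 0.065,0.083,0,0, 0.087,0.11,0,0, 0.11,0.14,0,0, 0.13,0.17,0,0, 0.15,0.195,0,0, 0.173,0.222,0,0, 0.173,0.222,0,0, 0.173,0.222,0,0]'
python3 g.py 630.5 179 46 -2.55
python3 -m creep '[0,0,-0.03,0, 0,0,-0.07,0, 0,0,-0.11,0, 0,0,-0.135,0, 0,0,-0.148,0, 0,0,-0.153,0, 0,0,-0.1545,0, 0,0,-0.1545,0, 0,0,-0.1545,0]'
python3 g.py 630.5 179 46 -2.55
python3 -m creep '[0,0,0,0, 0,0,0,0, 0,0,0,0, 0,0,0,0, 0,0,0,0, 0,0,0,0]' 0.7
python3 -m creep '[0,0,0.02,0, 0,0,0.05,0, 0,0,0.09,0, 0,0,0.13,0, 0,0,0.1545,0, 0,0,0.1545,0]'
python3 g.py 489.7 -142.3 40.5 -2.55
```

```text
t: 41.42
ee_pos: [629.6, 180.2, 197.2]
orientation: [-2.267, -2.172, 0.006]
ft_force: [-0.8, -0.2, -0.8]
width: 24.5
grasp_force: 30.0
delta m [ 0.0009 -0.0012 -0.1512] spin -0.0016 tilt-z 0.006 F [-0.8 -0.2 -0.8]
t: 42.17
ee_pos: [631.4, 179.2, 47.2]
orientation: [2.27, 2.17, 0.003]
ft_force: [-0.6, -0.4, -0.1]
width: 24.7
grasp_force: 30.0
delta m [-0.0009 -0.0002 -0.0012] spin 0.0008 tilt-z 0.003 F [-0.6 -0.4 -0.1]
t: 42.67
ee_pos: [630.5, 179.4, 46.0]
orientation: [2.271, 2.171, 0.0]
ft_force: [0.2, 0.2, -0.0]
width: 60.1
grasp_force: 0.0
t: 43.17
ee_pos: [634.1, 180.3, 207.3]
orientation: [2.267, 2.167, 0.015]
ft_force: [0.7, -0.0, 1.7]
width: 61.7
grasp_force: 0.0
delta m [-0.1444 -0.3226 -0.1668] spin 0.0004 tilt-z 0.015 F [ 0.7 -0.   1.7]
```

```bash
python3 -m creep '[-0.016,-0.036,0,0, -0.032,-0.072,0,0, -0.047,-0.108,0,0, -0.063,-0.144,0,0, -0.079,-0.18,0,0, -0.095,-0.216,0,0, -0.11,-0.252,0,0, -0.126,-0.288,0,0, -0.141,-0.322,0,0, -0.141,-0.322,0,0]' 0.7
python3 -m creep '[0,0,-0.03,0, 0,0,-0.07,0, 0,0,-0.11,0, 0,0,-0.145,0, 0,0,-0.159,0, 0,0,-0.16,0, 0,0,-0.16,0, 0,0,-0.16,0]'
python3 g.py 489.7 -142.3 40.5 -2.55
python3 -m creep '[0,0,0,0, 0,0,0,0, 0,0,0,0, 0,0,0,0, 0,0,0,0, 0,0,0,0, 0,0,0,0, 0,0,0,0, 0,0,0,0, 0,0,0,0]' 0
python3 -m creep '[0,0,0.02,0, 0,0,0.05,0, 0,0,0.09,0, 0,0,0.13,0, 0,0,0.16,0, 0,0,0.16,0, 0,0,0.16,0]'
python3 g.py 628 119 46 -2.55
```

```text
t: 44.0
ee_pos: [486.5, -147.0, 199.6]
orientation: [-2.275, -2.166, 0.004]
ft_force: [0.3, -0.1, 0.0]
width: 61.6
grasp_force: 0.0
t: 44.67
ee_pos: [490.2, -142.7, 41.1]
orientation: [2.27, 2.171, 0.001]
ft_force: [0.1, 0.6, 0.5]
width: 61.6
grasp_force: 0.0
delta m [-0.0005  0.0004 -0.0006] spin 0.0003 tilt-z 0.001 F [0.1 0.6 0.5]
t: 45.5
ee_pos: [489.9, -142.8, 40.7]
orientation: [2.27, 2.17, 0.001]
ft_force: [0.2, -0.6, 5.3]
width: 24.4
grasp_force: 30.0
t: 46.08
ee_pos: [490.2, -142.9, 201.8]
orientation: [2.269, 2.169, 0.002]
ft_force: [-0.2, -0.5, -1.1]
width: 24.3
grasp_force: 30.0
delta m [ 0.1378  0.2619 -0.1558] spin 0.0005 tilt-z 0.002 F [-0.2 -0.5 -1.1]
```

```bash
python3 -m creep '[0.017,0.033,0,0, 0.035,0.066,0,0, 0.052,0.099,0,0, 0.07,0.132,0,0, 0.087,0.165,0,0, 0.104,0.198,0,0, 0.121,0.231,0,0, 0.138,0.262,0,0, 0.138,0.262,0,0, 0.138,0.262,0,0]'
python3 -m creep '[0,0,-0.03,0, 0,0,-0.07,0, 0,0,-0.11,0, 0,0,-0.135,0, 0,0,-0.148,0, 0,0,-0.153,0, 0,0,-0.1545,0, 0,0,-0.1545,0, 0,0,-0.1545,0]'
python3 g.py 628 119 46 -2.55
python3 -m creep '[0,0,0,0, 0,0,0,0, 0,0,0,0, 0,0,0,0, 0,0,0,0, 0,0,0,0]' 0.7
python3 -m creep '[0,0,0.02,0, 0,0,0.05,0, 0,0,0.09,0, 0,0,0.13,0, 0,0,0.1545,0, 0,0,0.1545,0]'
python3 g.py 462.3 -197.2 40.5 -2.55
```

```text
t: 46.92
ee_pos: [626.4, 120.7, 197.3]
orientation: [-2.266, -2.172, 0.006]
ft_force: [0.2, -0.3, -0.7]
width: 24.3
grasp_force: 30.0
t: 47.67
ee_pos: [628.7, 119.3, 47.6]
orientation: [2.27, 2.17, 0.003]
ft_force: [0.1, 0.2, -0.4]
width: 24.8
grasp_force: 30.0
delta m [-0.0007 -0.0003 -0.0016] spin 0.0007 tilt-z 0.003 F [ 0.1  0.2 -0.4]
t: 48.17
ee_pos: [627.5, 119.4, 46.1]
orientation: [2.271, 2.171, 0.0]
ft_force: [0.7, 0.3, -0.8]
width: 60.3
grasp_force: 0.0
t: 48.67
ee_pos: [631.1, 120.0, 207.1]
orientation: [2.267, 2.167, 0.014]
ft_force: [0.9, -0.1, 0.3]
width: 62.0
grasp_force: 0.0
delta m [-0.1688 -0.3172 -0.1666] spin 0.0004 tilt-z 0.014 F [ 0.9 -0.1  0.3]
```

Commanded pose is about (627.6, 119.4, 200.5), so the shift to D is (-0.165, -0.3165).

```bash
python3 -m creep '[-0.018,-0.035,0,0, -0.036,-0.07,0,0, -0.055,-0.105,0,0, -0.073,-0.14,0,0, -0.091,-0.175,0,0, -0.11,-0.21,0,0, -0.128,-0.245,0,0, -0.146,-0.28,0,0, -0.165,-0.3165,0,0, -0.165,-0.3165,0,0]' 0.7
python3 -m creep '[0,0,-0.03,0, 0,0,-0.07,0, 0,0,-0.11,0, 0,0,-0.145,0, 0,0,-0.159,0, 0,0,-0.16,0, 0,0,-0.16,0, 0,0,-0.16,0]'
python3 g.py 462.3 -197.2 40.5 -2.55
python3 -m creep '[0,0,0,0, 0,0,0,0, 0,0,0,0, 0,0,0,0, 0,0,0,0, 0,0,0,0, 0,0,0,0, 0,0,0,0, 0,0,0,0, 0,0,0,0]' 0
python3 -m creep '[0,0,0.02,0, 0,0,0.05,0, 0,0,0.09,0, 0,0,0.13,0, 0,0,0.16,0, 0,0,0.16,0, 0,0,0.16,0]'
python3 g.py 625.3 59 46 -2.55
```

```text
t: 49.5
ee_pos: [459.1, -201.8, 199.6]
orientation: [-2.275, -2.165, 0.003]
ft_force: [-0.6, 0.1, 0.9]
width: 62.0
grasp_force: 0.0
t: 50.17
ee_pos: [463.2, -197.2, 41.0]
orientation: [2.27, 2.171, 0.001]
ft_force: [-0.2, 0.3, 0.3]
width: 61.5
grasp_force: 0.0
delta m [-0.0009  0.     -0.0005] spin 0.0002 tilt-z 0.001 F [-0.2  0.3  0.3]
t: 51.0
ee_pos: [462.8, -197.3, 40.7]
orientation: [2.271, 2.17, 0.0]
ft_force: [0.2, 0.9, 4.5]
width: 24.7
grasp_force: 30.0
t: 51.58
ee_pos: [463.1, -197.5, 201.6]
orientation: [2.269, 2.169, 0.002]
ft_force: [0.2, 0.3, -2.8]
width: 24.6
grasp_force: 30.0
delta m [ 0.1622  0.2565 -0.1556] spin 0.0005 tilt-z 0.002 F [ 0.2  0.3 -2.8]
```

```bash
python3 -m creep '[0.02,0.032,0,0, 0.041,0.064,0,0, 0.061,0.096,0,0, 0.082,0.128,0,0, 0.102,0.16,0,0, 0.122,0.192,0,0, 0.143,0.224,0,0, 0.163,0.2565,0,0, 0.163,0.2565,0,0, 0.163,0.2565,0,0]'
python3 -m creep '[0,0,-0.03,0, 0,0,-0.07,0, 0,0,-0.11,0, 0,0,-0.135,0, 0,0,-0.148,0, 0,0,-0.153,0, 0,0,-0.1545,0, 0,0,-0.1545,0, 0,0,-0.1545,0]'
python3 g.py 625.3 59 46 -2.55
python3 -m creep '[0,0,0,0, 0,0,0,0, 0,0,0,0, 0,0,0,0, 0,0,0,0, 0,0,0,0]' 0.7
python3 -m creep '[0,0,0.02,0, 0,0,0.05,0, 0,0,0.09,0, 0,0,0.13,0, 0,0,0.1545,0, 0,0,0.1545,0]'
python3 -m creep '[-0.03,0.02,0,0, -0.06,0.04,0,0, -0.09,0.06,0,0, -0.12,0.08,0,0, -0.15,0.1,0,0, -0.18,0.13,0,0, -0.2,0.16,0,0, -0.215,0.18,0,0, -0.225,0.19,0,0, -0.23,0.1915,0,0]'
python3 -m creep '[0,0,0,0, 0,0,0,0]'
python3 g.py 395.6 250.4 22 -2.55
python3 - <<'E'
from h import *
im,d,K,W=snap("top"); X=cloud(d,K,W); save("top10.png",im)
c=im[130:350,150:410]; cv2.imwrite("pics/top10c.png",cv2.resize(c,None,fx=2.5,fy=2.5)[:,:,::-1])
E
```

```text
t: 52.42
ee_pos: [624.4, 60.9, 197.2]
orientation: [-2.265, -2.172, 0.006]
ft_force: [-0.1, -0.2, -1.1]
width: 24.9
grasp_force: 30.0
t: 53.17
ee_pos: [626.5, 59.0, 47.2]
orientation: [2.27, 2.169, 0.003]
ft_force: [0.2, 0.1, -1.3]
width: 24.4
grasp_force: 30.0
delta m [-0.0012 -0.     -0.0012] spin 0.0009 tilt-z 0.003 F [ 0.2  0.1 -1.3]
t: 53.67
ee_pos: [625.6, 59.4, 46.1]
orientation: [2.271, 2.171, 0.0]
ft_force: [-0.5, 0.2, -0.2]
width: 59.9
grasp_force: 0.0
t: 54.17
ee_pos: [629.2, 59.6, 207.1]
orientation: [2.266, 2.166, 0.013]
ft_force: [0.3, 0.1, -0.1]
width: 61.7
grasp_force: 0.0
t: 55.0
ee_pos: [393.7, 252.1, 199.8]
orientation: [-2.268, -2.174, 0.002]
ft_force: [-0.3, 0.1, -0.2]
width: 61.4
grasp_force: 0.0
t: 55.17
ee_pos: [395.5, 250.3, 200.1]
orientation: [2.27, 2.171, -0.001]
ft_force: [-1.3, 0.8, -0.2]
width: 61.6
grasp_force: 0.0
delta m [ 1.000e-04  1.000e-04 -1.781e-01] spin 0.0001 tilt-z -0.001 F [-1.3  0.8 -0.2]
```

View pics/top10c.png

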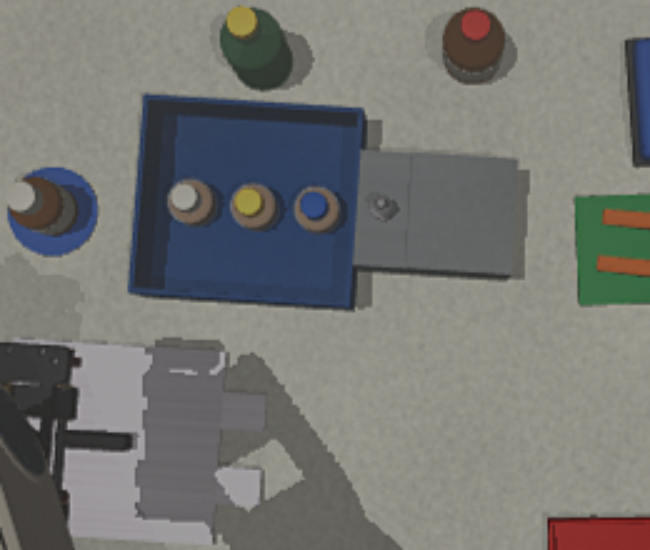

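All three jars stand upright in a row in the carrier, with caps at (185,195), (248,200) and (313,205) in the crop. Next I regrasp the lid in the same pose as before.

```bash
python3 -m creep '[0,0,-0.03,0, 0,0,-0.07,0, 0,0,-0.11,0, 0,0,-0.15,0, 0,0,-0.17,0, 0,0,-0.1785,0, 0,0,-0.1785,0, 0,0,-0.1785,0]'
python3 g.py 395.6 250.4 22 -2.55
python3 -m creep '[0,0,0,0, 0,0,0,0, 0,0,0,0, 0,0,0,0, 0,0,0,0, 0,0,0,0, 0,0,0,0, 0,0,0,0, 0,0,0,0, 0,0,0,0]' 0
python3 -m creep '[0,0,0,0, 0,0,0,0, 0,0,0,0]'; python3 g.py 395.6 250.4 22 -2.55
python3 -m creep '[0,0,0.02,0, 0,0,0.05,0, 0,0,0.08,0, 0,0,0.12,0, 0,0,0.155,0, 0,0,0.155,0, 0,0,0.155,0]'
python3 -m creep '[0.02,-0.01,0,0, 0.05,-0.03,0,0, 0.08,-0.045,0,0, 0.11,-0.06,0,0, 0.14,-0.08,0,0, 0.17,-0.097,0,0, 0.2,-0.115,0,0, 0.22,-0.125,0,0, 0.233,-0.133,0,0, 0.233,-0.133,0,0]'
python3 -m creep '[0,0,0,0, 0,0,0,0, 0,0,0,0]'; python3 g.py 628.6 117.3 95.4 -2.55
```

```text
t: 55.88
ee_pos: [396.3, 250.6, 22.3]
orientation: [2.272, 2.17, 0.0]
ft_force: [0.4, -0.0, 0.7]
width: 61.3
grasp_force: 0.0
delta m [-0.0007 -0.0002 -0.0003] spin 0.0016 tilt-z 0.0 F [ 0.4 -0.   0.7]
t: 56.72
ee_pos: [395.7, 250.9, 22.1]
orientation: [2.271, 2.171, 0.001]
ft_force: [0.5, -0.0, 2.3]
width: 14.3
grasp_force: 30.0
t: 56.97
ee_pos: [395.7, 250.9, 22.0]
orientation: [2.271, 2.171, 0.001]
ft_force: [0.3, 0.2, 4.0]
width: 14.5
grasp_force: 30.0
delta m [-0.0001 -0.0005 -0.    ] spin 0.0006 tilt-z 0.001 F [0.3 0.2 4. ]
t: 57.55
ee_pos: [396.1, 251.2, 178.0]
orientation: [2.27, 2.17, 0.005]
ft_force: [0.4, -0.1, -4.0]
width: 14.1
grasp_force: 30.0
t: 58.38
ee_pos: [629.2, 115.7, 173.1]
orientation: [-2.272, -2.167, 0.006]
ft_force: [-0.4, 0.1, -3.5]
width: 14.5
grasp_force: 30.0
t: 58.63
ee_pos: [626.7, 118.3, 175.5]
orientation: [-2.269, -2.171, 0.004]
ft_force: [0.8, -0.7, -3.1]
width: 14.4
grasp_force: 30.0
delta m [ 0.0019 -0.001  -0.0801] spin -0.0003 tilt-z 0.004 F [ 0.8 -0.7 -3.1]
```

```bash
python3 -m creep '[0,0,-0.01,0, 0,0,-0.02,0, 0,0,-0.03,0, 0,0,-0.03,0, 0,0,-0.03,0, 0,0,-0.03,0, 0,0,-0.03,0]'; python3 g.py 628.6 117.8 95.4 -2.53
python3 -m creep '[0,0,0,0, 0,0,0,0]'; python3 g.py 628.6 117.8 95.4 -2.53
```

```text
t: 59.22
ee_pos: [628.9, 117.9, 147.3]
orientation: [2.271, 2.171, 0.001]
ft_force: [0.2, -0.7, -2.8]
width: 14.6
grasp_force: 30.0
delta m [-0.0003 -0.0001 -0.0519] spin 0.0009 tilt-z 0.001 F [ 0.2 -0.7 -2.8]
t: 59.38
ee_pos: [628.8, 117.8, 147.4]
orientation: [2.271, 2.171, 0.001]
ft_force: [0.1, -0.1, -3.7]
width: 14.6
grasp_force: 30.0
delta m [-0.0002 -0.     -0.052 ] spin 0.0009 tilt-z 0.001 F [ 0.1 -0.1 -3.7]
```

Aligned, so down I go slowly.

```bash
python3 -m creep '[0,0,-0.01,0, 0,0,-0.02,0, 0,0,-0.028,0, 0,0,-0.034,0, 0,0,-0.038,0, 0,0,-0.04,0, 0,0,-0.04,0]'; python3 g.py 628.6 117.8 95.4 -2.53
python3 -m creep '[0,0,-0.003,0, 0,0,-0.006,0, 0,0,-0.009,0, 0,0,-0.011,0, 0,0,-0.012,0, 0,0,-0.012,0, 0,0,-0.012,0]'; python3 g.py 628.6 117.8 95.4 -2.53
```

```text
t: 59.97
ee_pos: [628.2, 117.7, 106.1]
orientation: [-2.27, -2.17, 0.001]
ft_force: [0.2, -0.4, -3.1]
width: 14.7
grasp_force: 30.0
delta m [ 0.0004  0.0001 -0.0107] spin 0.0009 tilt-z 0.001 F [ 0.2 -0.4 -3.1]
t: 60.55
ee_pos: [628.5, 117.8, 96.1]
orientation: [2.271, 2.171, 0.0]
ft_force: [-2.7, -1.3, 5.5]
width: 14.6
grasp_force: 30.0
delta m [ 0.0001 -0.     -0.0007] spin 0.0008 tilt-z 0.0 F [-2.7 -1.3  5.5]
```

```bash
python3 -m creep '[0,0,0,0, 0,0,0,0, 0,0,0,0, 0,0,0,0, 0,0,0,0, 0,0,0,0]' 0.7
python3 -m creep '[0,0,0.02,0, 0,0,0.05,0, 0,0,0.09,0, 0,0,0.13,0, 0,0,0.17,0, 0,0,0.21,0, 0,0,0.21,0]'
python3 -m creep '[-0.03,0.02,0,0, -0.06,0.05,0,0, -0.09,0.08,0,0, -0.12,0.11,0,0, -0.15,0.14,0,0, -0.18,0.17,0,0, -0.21,0.2,0,0, -0.23,0.23,0,0, -0.24,0.26,0,0, -0.24,0.29,0,0]'
python3 -m creep '[0,0.02,0,0, 0,0.02,0,0, 0,0.02,0,0]'
python3 - <<'E'
from h import *
im,d,K,W=snap("top"); X=cloud(d,K,W); Z=np.nan_to_num(X[...,2]); save("top11.png",im)
r=np.zeros((480,640),bool); r[160:258,195:300]=1
m=r&(abs(Z-88)<5); P=X[m]; A=np.c_[P[:,:2]-[627,119],np.ones(len(P))]; c,*_=np.linalg.lstsq(A,P[:,2],rcond=None); print("plane tilt, z",c, cv2.minAreaRect(P[:,:2].astype(np.float32)))
r[:]=0; r[195:220,220:268]=1; P=X[r&(Z>105)]; print(P.mean(0),cv2.minAreaRect(P[:,:2].astype(np.float32)))
c=im[120:330,140:500]; cv2.imwrite("pics/top11c.png",cv2.resize(c,None,fx=2.2,fy=2.2)[:,:,::-1])
E
```

```text
t: 61.05
ee_pos: [628.6, 117.8, 94.9]
orientation: [2.271, 2.171, 0.0]
ft_force: [-0.3, 0.7, -0.7]
width: 51.1
grasp_force: 0.0
t: 61.63
ee_pos: [632.6, 118.5, 314.4]
orientation: [2.265, 2.165, 0.018]
ft_force: [2.0, -0.4, 0.4]
width: 62.0
grasp_force: 0.0
t: 62.47
ee_pos: [385.9, 409.2, 305.2]
orientation: [-2.269, -2.173, 0.0]
ft_force: [0.8, -0.5, -0.4]
width: 61.3
grasp_force: 0.0
t: 62.72
ee_pos: [388.1, 428.2, 304.3]
orientation: [2.269, 2.173, -0.001]
ft_force: [-0.3, -0.3, 0.3]
width: 61.7
grasp_force: 0.0
plane tilt, z [-1.24496974e-03  9.15845201e-04  8.85295174e+01] ((626.8484497070312, 111.09634399414062), (231.07972717285156, 190.71109008789062), 87.42316436767578)
[626.74635746 135.09601483 119.76491555] ((627.7136840820312, 135.92640686035156), (70.23992156982422, 16.831052780151367), 87.35506439208984)
```

View pics/top11c.png

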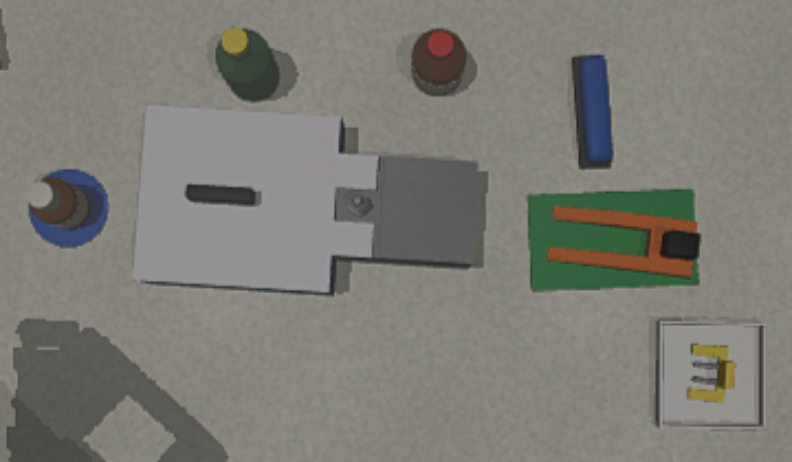

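The lid sits level at z = 88.5, with its notch round the rod at (358,203). The bottle, wedge and clip are in place and the bystanders haven't moved. I'll hand it in.

```bash
python3 -c "
from workcell import ticket
print(ticket.close_job())"
```

```text
the job is handed in; nothing more can be done
None
```

I handed the job in after 63 s: jars A, C and D (B was absent) stand in the carrier with the lid fully home round the rod, the bottle is on the blue mat, the clip is in the larger white dish, the wedge is flat on the green mat, and the three bystanders were left alone.

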